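Fill the gift tube with shortbread up to the mark

TASK

Load the shortbread rounds one on another into the clear tube on the leaning stand, each lying flat in it, until the top of the stack lies within the height of the green band on the tube. Leave the rounds that are not needed on the board, and do not move the sugar shaker, the mug or the bread roll beside the work.

Things in the scene. Friction and masses are not known exactly. Their poses are not given: they have to be found in the camera images.
- board: dark wooden board lying on the worktop, fixed, 190 x 190 x 12 mm, four shortbread rounds stand on it in two rows about 90 mm apart along its x and y; origin at the centre of its underside, x and y along its edges, z up
- biscuit_1_centre (a point): shortbread round, loose, golden disc 46 mm in diameter and 20 mm thick, about 40 g, firm; this point is its centre, z across its faces; all four rounds are alike
- biscuit_2_centre (a point): shortbread round, loose, golden disc 46 mm in diameter and 20 mm thick, about 40 g, firm; this point is its centre, z across its faces; all four rounds are alike
- biscuit_3_centre (a point): shortbread round, loose, golden disc 46 mm in diameter and 20 mm thick, about 40 g, firm; this point is its centre, z across its faces; all four rounds are alike
- biscuit_4_centre (a point): shortbread round, loose, golden disc 46 mm in diameter and 20 mm thick, about 40 g, firm; this point is its centre, z across its faces; all four rounds are alike
- stand: pale wooden stand that holds the tube, fixed, base 130 x 100 x 12 mm; origin at the centre of its underside; the tube leans towards the stand's -x, which is roughly towards the robot
- tube: clear round tube with a white bottom, fixed in the stand, starts empty, its axis leaning 35 degrees (0.61 rad) from vertical; inside 48.8 mm wide and 105 mm deep, wall 3 mm; smooth (friction about 0.1), so that a round let go square in the mouth slides down by itself; one stuck askew is freed by a light push along the axis. Origin at the centre of its inner floor, z along the axis towards the mouth, y level
- tube_mouth (a point): centre of the tube's open mouth (white edging), 105 mm from the inner floor along the axis; the last 31 mm widen gently, to 59 mm inside and 65 mm outside at the mouth. Two finger notches, on the +y and -y sides of the tube (its frame), 34 mm wide, reach 26 mm down from the mouth, so that fingers holding a round across y can enter; no part of the stand or band lies beside them
- band_centre (a point): centre, on the tube axis, of the green see-through band round the tube, the fill mark; the band reaches 13 mm either way along the axis (26 mm high). It is set at a different height each time, so that two or three rounds bring the top of the stack within it; it stays where it is set; its small green clamp screw points to the tube's +x side
- sugar_shaker: sugar shaker, loose, 44 x 44 x 90 mm, bystander; origin at the centre of its underside
- mug: white mug with handle, loose, 92 x 127 x 95 mm, bystander; origin at the centre of its underside
- kaiser_roll: round bread roll, loose, 98 x 92 x 66 mm, bystander; origin at the centre of its underside
Mind the look-alikes: they are no part of the job. Leave any black or blue look-alike of the part that bears biscuit_1_centre alone. What is shaped like the part that bears biscuit_2_centre but grey is not meant.

How it is judged:
On the way, in this order (a step that is already met when the one before it is completed fails the run):
1. the first round lies flat on the floor of the tube (((z of biscuit_1_centre in the frame of tube between 0.004 and 0.115 m and x of biscuit_1_centre in the frame of tube between -0.004 and 0.004 m and y of biscuit_1_centre in the frame of tube between -0.004 and 0.004 m and angle between the z axis of biscuit_1_centre and the z axis of tube, either way round below 0.12 rad and z of biscuit_1_centre in the frame of tube between 0.006 and 0.014 m) or (z of biscuit_2_centre in the frame of tube between 0.004 and 0.115 m and x of biscuit_2_centre in the frame of tube between -0.004 and 0.004 m and y of biscuit_2_centre in the frame of tube between -0.004 and 0.004 m and angle between the z axis of biscuit_2_centre and the z axis of tube, either way round below 0.12 rad and z of biscuit_2_centre in the frame of tube between 0.006 and 0.014 m) or (z of biscuit_3_centre in the frame of tube between 0.004 and 0.115 m and x of biscuit_3_centre in the frame of tube between -0.004 and 0.004 m and y of biscuit_3_centre in the frame of tube between -0.004 and 0.004 m and angle between the z axis of biscuit_3_centre and the z axis of tube, either way round below 0.12 rad and z of biscuit_3_centre in the frame of tube between 0.006 and 0.014 m) or (z of biscuit_4_centre in the frame of tube between 0.004 and 0.115 m and x of biscuit_4_centre in the frame of tube between -0.004 and 0.004 m and y of biscuit_4_centre in the frame of tube between -0.004 and 0.004 m and angle between the z axis of biscuit_4_centre and the z axis of tube, either way round below 0.12 rad and z of biscuit_4_centre in the frame of tube between 0.006 and 0.014 m))), for 0.2 s.
2. the top of the stack lies within the band (((z of biscuit_1_centre in the frame of tube between 0.004 and 0.115 m and x of biscuit_1_centre in the frame of tube between -0.004 and 0.004 m and y of biscuit_1_centre in the frame of tube between -0.004 and 0.004 m and angle between the z axis of biscuit_1_centre and the z axis of tube, either way round below 0.12 rad and z of biscuit_1_centre in the frame of band_centre between -0.0245 and 0.0045 m) or (z of biscuit_2_centre in the frame of tube between 0.004 and 0.115 m and x of biscuit_2_centre in the frame of tube between -0.004 and 0.004 m and y of biscuit_2_centre in the frame of tube between -0.004 and 0.004 m and angle between the z axis of biscuit_2_centre and the z axis of tube, either way round below 0.12 rad and z of biscuit_2_centre in the frame of band_centre between -0.0245 and 0.0045 m) or (z of biscuit_3_centre in the frame of tube between 0.004 and 0.115 m and x of biscuit_3_centre in the frame of tube between -0.004 and 0.004 m and y of biscuit_3_centre in the frame of tube between -0.004 and 0.004 m and angle between the z axis of biscuit_3_centre and the z axis of tube, either way round below 0.12 rad and z of biscuit_3_centre in the frame of band_centre between -0.0245 and 0.0045 m) or (z of biscuit_4_centre in the frame of tube between 0.004 and 0.115 m and x of biscuit_4_centre in the frame of tube between -0.004 and 0.004 m and y of biscuit_4_centre in the frame of tube between -0.004 and 0.004 m and angle between the z axis of biscuit_4_centre and the z axis of tube, either way round below 0.12 rad and z of biscuit_4_centre in the frame of band_centre between -0.0245 and 0.0045 m))), for 0.2 s.
At the end, for the whole second after the job is handed in: The top face of the uppermost round in the tube lies within the band's height (1.5 mm grace at either edge), none above it; every round in the tube lies flat in the stack (within 4 mm of its place, 0.12 rad), every other round lies flat on the board; all at rest (((z of biscuit_1_centre in the frame of tube between 0.004 and 0.115 m and x of biscuit_1_centre in the frame of tube between -0.004 and 0.004 m and y of biscuit_1_centre in the frame of tube between -0.004 and 0.004 m and angle between the z axis of biscuit_1_centre and the z axis of tube, either way round below 0.12 rad and z of biscuit_1_centre in the frame of band_centre between -0.0245 and 0.0045 m) or (z of biscuit_2_centre in the frame of tube between 0.004 and 0.115 m and x of biscuit_2_centre in the frame of tube between -0.004 and 0.004 m and y of biscuit_2_centre in the frame of tube between -0.004 and 0.004 m and angle between the z axis of biscuit_2_centre and the z axis of tube, either way round below 0.12 rad and z of biscuit_2_centre in the frame of band_centre between -0.0245 and 0.0045 m) or (z of biscuit_3_centre in the frame of tube between 0.004 and 0.115 m and x of biscuit_3_centre in the frame of tube between -0.004 and 0.004 m and y of biscuit_3_centre in the frame of tube between -0.004 and 0.004 m and angle between the z axis of biscuit_3_centre and the z axis of tube, either way round below 0.12 rad and z of biscuit_3_centre in the frame of band_centre between -0.0245 and 0.0045 m) or (z of biscuit_4_centre in the frame of tube between 0.004 and 0.115 m and x of biscuit_4_centre in the frame of tube between -0.004 and 0.004 m and y of biscuit_4_centre in the frame of tube between -0.004 and 0.004 m and angle between the z axis of biscuit_4_centre and the z axis of tube, either way round below 0.12 rad and z of biscuit_4_centre in the frame of band_centre between -0.0245 and 0.0045 m)) and ((z of biscuit_1_centre in the frame of tube between 0.004 and 0.115 m and x of biscuit_1_centre in the frame of tube between -0.004 and 0.004 m and y of biscuit_1_centre in the frame of tube between -0.004 and 0.004 m and angle between the z axis of biscuit_1_centre and the z axis of tube, either way round below 0.12 rad and z of biscuit_1_centre in the frame of tube between 0.006 and 0.014 m) or (z of biscuit_2_centre in the frame of tube between 0.004 and 0.115 m and x of biscuit_2_centre in the frame of tube between -0.004 and 0.004 m and y of biscuit_2_centre in the frame of tube between -0.004 and 0.004 m and angle between the z axis of biscuit_2_centre and the z axis of tube, either way round below 0.12 rad and z of biscuit_2_centre in the frame of tube between 0.006 and 0.014 m) or (z of biscuit_3_centre in the frame of tube between 0.004 and 0.115 m and x of biscuit_3_centre in the frame of tube between -0.004 and 0.004 m and y of biscuit_3_centre in the frame of tube between -0.004 and 0.004 m and angle between the z axis of biscuit_3_centre and the z axis of tube, either way round below 0.12 rad and z of biscuit_3_centre in the frame of tube between 0.006 and 0.014 m) or (z of biscuit_4_centre in the frame of tube between 0.004 and 0.115 m and x of biscuit_4_centre in the frame of tube between -0.004 and 0.004 m and y of biscuit_4_centre in the frame of tube between -0.004 and 0.004 m and angle between the z axis of biscuit_4_centre and the z axis of tube, either way round below 0.12 rad and z of biscuit_4_centre in the frame of tube between 0.006 and 0.014 m)) and ((((z of biscuit_1_centre in the frame of tube between 0.004 and 0.115 m and x of biscuit_1_centre in the frame of tube between -0.004 and 0.004 m and y of biscuit_1_centre in the frame of tube between -0.004 and 0.004 m and angle between the z axis of biscuit_1_centre and the z axis of tube, either way round below 0.12 rad and z of biscuit_1_centre in the frame of tube between 0.006 and 0.014 m) or (z of biscuit_1_centre in the frame of tube between 0.004 and 0.115 m and x of biscuit_1_centre in the frame of tube between -0.004 and 0.004 m and y of biscuit_1_centre in the frame of tube between -0.004 and 0.004 m and angle between the z axis of biscuit_1_centre and the z axis of tube, either way round below 0.12 rad and z of biscuit_1_centre in the frame of tube between 0.026 and 0.034 m) or (z of biscuit_1_centre in the frame of tube between 0.004 and 0.115 m and x of biscuit_1_centre in the frame of tube between -0.004 and 0.004 m and y of biscuit_1_centre in the frame of tube between -0.004 and 0.004 m and angle between the z axis of biscuit_1_centre and the z axis of tube, either way round below 0.12 rad and z of biscuit_1_centre in the frame of tube between 0.046 and 0.054 m)) and z of biscuit_1_centre in the frame of band_centre below 0.0045 m) or (x of biscuit_1_centre in the frame of board between -0.095 and 0.095 m and y of biscuit_1_centre in the frame of board between -0.095 and 0.095 m and z of biscuit_1_centre in the frame of board between 0.015 and 0.03 m)) and ((((z of biscuit_2_centre in the frame of tube between 0.004 and 0.115 m and x of biscuit_2_centre in the frame of tube between -0.004 and 0.004 m and y of biscuit_2_centre in the frame of tube between -0.004 and 0.004 m and angle between the z axis of biscuit_2_centre and the z axis of tube, either way round below 0.12 rad and z of biscuit_2_centre in the frame of tube between 0.006 and 0.014 m) or (z of biscuit_2_centre in the frame of tube between 0.004 and 0.115 m and x of biscuit_2_centre in the frame of tube between -0.004 and 0.004 m and y of biscuit_2_centre in the frame of tube between -0.004 and 0.004 m and angle between the z axis of biscuit_2_centre and the z axis of tube, either way round below 0.12 rad and z of biscuit_2_centre in the frame of tube between 0.026 and 0.034 m) or (z of biscuit_2_centre in the frame of tube between 0.004 and 0.115 m and x of biscuit_2_centre in the frame of tube between -0.004 and 0.004 m and y of biscuit_2_centre in the frame of tube between -0.004 and 0.004 m and angle between the z axis of biscuit_2_centre and the z axis of tube, either way round below 0.12 rad and z of biscuit_2_centre in the frame of tube between 0.046 and 0.054 m)) and z of biscuit_2_centre in the frame of band_centre below 0.0045 m) or (x of biscuit_2_centre in the frame of board between -0.095 and 0.095 m and y of biscuit_2_centre in the frame of board between -0.095 and 0.095 m and z of biscuit_2_centre in the frame of board between 0.015 and 0.03 m)) and ((((z of biscuit_3_centre in the frame of tube between 0.004 and 0.115 m and x of biscuit_3_centre in the frame of tube between -0.004 and 0.004 m and y of biscuit_3_centre in the frame of tube between -0.004 and 0.004 m and angle between the z axis of biscuit_3_centre and the z axis of tube, either way round below 0.12 rad and z of biscuit_3_centre in the frame of tube between 0.006 and 0.014 m) or (z of biscuit_3_centre in the frame of tube between 0.004 and 0.115 m and x of biscuit_3_centre in the frame of tube between -0.004 and 0.004 m and y of biscuit_3_centre in the frame of tube between -0.004 and 0.004 m and angle between the z axis of biscuit_3_centre and the z axis of tube, either way round below 0.12 rad and z of biscuit_3_centre in the frame of tube between 0.026 and 0.034 m) or (z of biscuit_3_centre in the frame of tube between 0.004 and 0.115 m and x of biscuit_3_centre in the frame of tube between -0.004 and 0.004 m and y of biscuit_3_centre in the frame of tube between -0.004 and 0.004 m and angle between the z axis of biscuit_3_centre and the z axis of tube, either way round below 0.12 rad and z of biscuit_3_centre in the frame of tube between 0.046 and 0.054 m)) and z of biscuit_3_centre in the frame of band_centre below 0.0045 m) or (x of biscuit_3_centre in the frame of board between -0.095 and 0.095 m and y of biscuit_3_centre in the frame of board between -0.095 and 0.095 m and z of biscuit_3_centre in the frame of board between 0.015 and 0.03 m)) and ((((z of biscuit_4_centre in the frame of tube between 0.004 and 0.115 m and x of biscuit_4_centre in the frame of tube between -0.004 and 0.004 m and y of biscuit_4_centre in the frame of tube between -0.004 and 0.004 m and angle between the z axis of biscuit_4_centre and the z axis of tube, either way round below 0.12 rad and z of biscuit_4_centre in the frame of tube between 0.006 and 0.014 m) or (z of biscuit_4_centre in the frame of tube between 0.004 and 0.115 m and x of biscuit_4_centre in the frame of tube between -0.004 and 0.004 m and y of biscuit_4_centre in the frame of tube between -0.004 and 0.004 m and angle between the z axis of biscuit_4_centre and the z axis of tube, either way round below 0.12 rad and z of biscuit_4_centre in the frame of tube between 0.026 and 0.034 m) or (z of biscuit_4_centre in the frame of tube between 0.004 and 0.115 m and x of biscuit_4_centre in the frame of tube between -0.004 and 0.004 m and y of biscuit_4_centre in the frame of tube between -0.004 and 0.004 m and angle between the z axis of biscuit_4_centre and the z axis of tube, either way round below 0.12 rad and z of biscuit_4_centre in the frame of tube between 0.046 and 0.054 m)) and z of biscuit_4_centre in the frame of band_centre below 0.0045 m) or (x of biscuit_4_centre in the frame of board between -0.095 and 0.095 m and y of biscuit_4_centre in the frame of board between -0.095 and 0.095 m and z of biscuit_4_centre in the frame of board between 0.015 and 0.03 m)) and linear speed of each of biscuit_1, biscuit_2, biscuit_3, biscuit_4 below 0.02 m/s); the robot touches nothing.
It fails at once if the sugar shaker is moved by more than 2 cm (distance of sugar_shaker from where it was at the start of the episode above 0.02 m).
It fails at once if the mug is moved by more than 2 cm (distance of mug from where it was at the start of the episode above 0.02 m).
It fails at once if the bread roll is moved by more than 2 cm (distance of kaiser_roll from where it was at the start of the episode above 0.02 m).
It also fails if it takes over 72 s, if anything falls off the work surface, if the arm or the gripper's body presses on something with over 40 N, if the wrist force passes 120 N, or if a joint passes its speed limit or range.

ROBOT

A 6-joint arm with a two-finger parallel gripper is mounted at the origin on a cart in front of the work surface, level with it; the furniture and walls round the work are solid. World frame = base frame: x ahead of the robot, y to its left, z up, the work surface at z = 0. Lengths are in m, angles in rad, forces in N, time in s.
With the tool pointing down it reaches from about 0.3 to 0.75 m from the base axis. Payload 8.5 kg.
Tool frame: the origin (TCP) lies midway between the tips of the shut fingers; the grasp point (between the pads) lies 19 mm behind it; z points along the fingers, y is the direction in which the jaws open and shut (so a half turn about z gives the same grasp; the last joint's range is limited). The gripper opens to 85 mm and grips with 20 to 120 N. Pads are 22 mm wide; open, the fingers measure 114 mm over their backs; the gripper's body (76 mm by 85 mm) begins 54 mm behind the grasp point. The pads swing forward as they close: fully open they stand 13 mm farther back than shut.
Start: joints at [0.969, 0.381, 1.297, -0, 1.464, -0.215], TCP at [0.207, 0.509, 0.231] pointing down, gripper open.
Joint ranges: [-3.11, 3.11], [-0.89, 2.33], [0.22, 2.48], [-1.42, 4.56], [0.17, 2.85], [-2.88, 2.88]. Speed limits (rad/s): [2.39, 2.39, 3.14, 3.14, 3.14, 3.14].

INTERFACE

Orientations are given as a unit quaternion [x, y, z, w].
In Python, from station import sensors, imaging, ctrl gives the robot as it stands.
- The arm moves only by the tool apply_moves, never from a script. Its argument "rows" is a list of rows, each an object with "delta_pos": the shift along the tool's x, y, z in mm, a list of three; "spin": the turn about the tool's z in degrees; "gripper": the gripper command: -1 is fully open, 1 is shut, values between are in proportion. In form: [{"delta_pos": [dx, dy, dz], "spin": spin, "gripper": gripper}, ...]. A call has 1 to 12 rows; each row shifts and turns the pose as measured when the row begins, along the tool's axes as they then stand; what a row does not reach is not made up. A row lasts 1/12 s, in which the tool goes at most 41.7 mm and 7.16 degrees, less where a joint would pass 70% of its speed; a pose out of reach is approached as far as the arm can. A call with a gripper value outside its range is refused whole. The fingers move at their own pace and stop on an object; the grip force is fixed at half the most. Time passes only in rows, so rows that do not move let the fingers close. It gives the time, the measured TCP pose, the force and the opening at its end, in the units of the state.
- sensors.sense(): the state, without advancing time (a new reading comes with each control period).
- imaging.capture(name): name is "side" or "top" or "wrist"; returns a dict with "image" (384x512x3 uint8, red, green, blue), "mtx" (3x3 intrinsics, pixels), "world_to_cam" (4x4, takes a point from world to camera coordinates). Camera axes: x right, y up, looking along -z (the intrinsics and any distortion apply to the point x, -y, -z); pixel columns grow to the right and rows downward; lengths in m; the calibration is good to about 2 mm. A picture is of the moment at which its call begins. There is no depth.
- ctrl.finish_job(): hands the job in, once; it reports no verdict.
The state is a dict: "clock": time; "qpos": joint angles; "qvel": joint speeds; "joint_efforts": joint torques, N m; "ee_pos": TCP position; "eef_rot": TCP orientation; "wrist_force": force on the tool from outside, world axes, zero at the start; "wrist_torque": the same for the moment, N m; "width": opening from 0.0 (shut) to 1.0 (fully open).
Only numpy, scipy, OpenCV 4.12 (cv2) and the standard library are available. Lean on these libraries where they do the work, as an engineer would, in place of code of your own. Each camera call takes 0.05 s, during which the arm holds its last target.

## Working session

There is one attempt and no reset: what is moved stays moved. The work goes in short steps, Python scripts to look and compute and a tool call to move; the robot and the scene stay as the last step left them, time stands still between calls to the robot, and variables do not carry over. Pictures are saved under pics/ and viewed, and the job is handed in when it is done.

Besides the shell and the picture viewer there is one more tool, called after ">>>" as a command line: name --argument value ..., lists and objects as JSON in quotes. apply_moves: Moves the arm, as the interface text tells. Its arguments: {"type":"object","properties":{"rows":{"type":"array"}},"required":["rows"]}

```bash
ls; mkdir -p pics
python3 - <<'E'
from station import sensors, imaging, ctrl
import cv2
print(sensors.sense())
for n in ["side","top","wrist"]:
    c=imaging.capture(n); cv2.imwrite(f"pics/{n}0.png",c["image"][:,:,::-1]); print(n,c["mtx"].tolist(),c["world_to_cam"].round(4).tolist(), c.keys())
E
```

```text
pics
{'clock': 0.0, 'qpos': array([ 9.68681129e-01,  3.81232862e-01,  1.29827110e+00,  1.52960289e-06,
        1.46360540e+00, -2.15335208e-01]), 'qvel': array([-0.00093022,  0.00060531,  0.00108269, -0.00042049,  0.00168741,
        0.0001266 ]), 'joint_efforts': array([ 2.40371068e-03, -4.48463380e+01, -2.31281787e+01, -6.47265188e-05,
        4.74908113e-03, -2.42067290e-05]), 'ee_pos': array([0.20731311, 0.5091136 , 0.2306885 ]), 'eef_rot': array([ 1.92186818e-01,  9.81358065e-01, -6.95586297e-04, -3.02098458e-04]), 'wrist_force': array([ 0.72052837, -0.16608314,  0.45498299]), 'wrist_torque': array([ 0.00483748,  0.06993071, -0.01795938]), 'width': 0.9981369750597734}
side [[481.6147892472268, 0.0, 257.3959549185104], [0.0, 481.6147892472268, 191.38344578141695], [0.0, 0.0, 1.0]] [[0.9706, -0.2407, -0.0086, -0.5274], [0.1444, 0.5529, 0.8206, -0.2043], [-0.1928, -0.7977, 0.5714, -1.3071], [0.0, 0.0, 0.0, 1.0]] dict_keys(['image', 'mtx', 'world_to_cam'])
top [[496.32463180852125, 0.0, 260.3440075800526], [0.0, 496.32463180852125, 188.9502235475015], [0.0, 0.0, 1.0]] [[0.0751, -0.9972, -0.002, 0.0096], [0.8466, 0.0627, 0.5286, -0.537], [-0.527, -0.0414, 0.8489, -1.6012], [0.0, 0.0, 0.0, 1.0]] dict_keys(['image', 'mtx', 'world_to_cam'])
wrist [[300.6349339941525, 0.0, 255.24519443512665], [0.0, 300.6349339941525, 194.5376550459597], [0.0, 0.0, 1.0]] [[0.378, 0.9258, -0.0024, -0.5498], [-0.8913, 0.3632, -0.2714, 0.0351], [-0.2504, 0.1047, 0.9625, -0.3798], [0.0, 0.0, 0.0, 1.0]] dict_keys(['image', 'mtx', 'world_to_cam'])
```

View pics/side0.png

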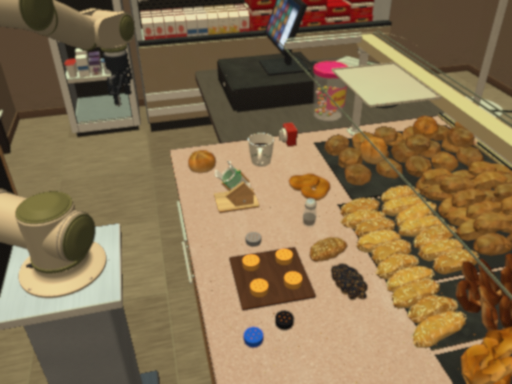

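View pics/top0.png

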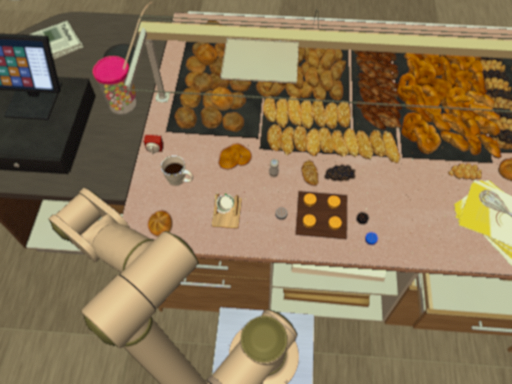

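View pics/wrist0.png

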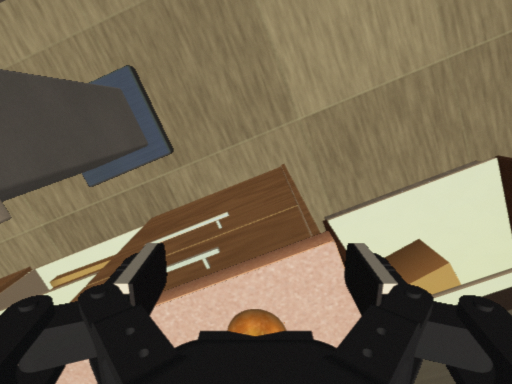

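Run:
```python
import cv2,numpy as np
a=cv2.imread("pics/side0.png"); b=cv2.imread("pics/top0.png")
A=cv2.resize(a[150:230,190:290],None,fx=4,fy=4,interpolation=cv2.INTER_CUBIC)
B=cv2.resize(b[180:240,190:265],None,fx=5.333,fy=5.333,interpolation=cv2.INTER_CUBIC)
C=cv2.resize(a[225:355,215:345],(400,400),interpolation=cv2.INTER_CUBIC); D=cv2.resize(b[180:255,270:385],None,fx=3.47,fy=3.47,interpolation=cv2.INTER_CUBIC)
o=np.zeros((600,800,3),np.uint8)
o[:320,:400]=A;o[:320,400:]=B[:320,:400]
C=cv2.resize(C,(280,280));o[320:,:280]=C; o[320:320+min(280,D.shape[0]),300:300+D.shape[1]]=D[:280]
cv2.imwrite("pics/crop0.png",o)
```

```text
(no output)
```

View pics/crop0.png

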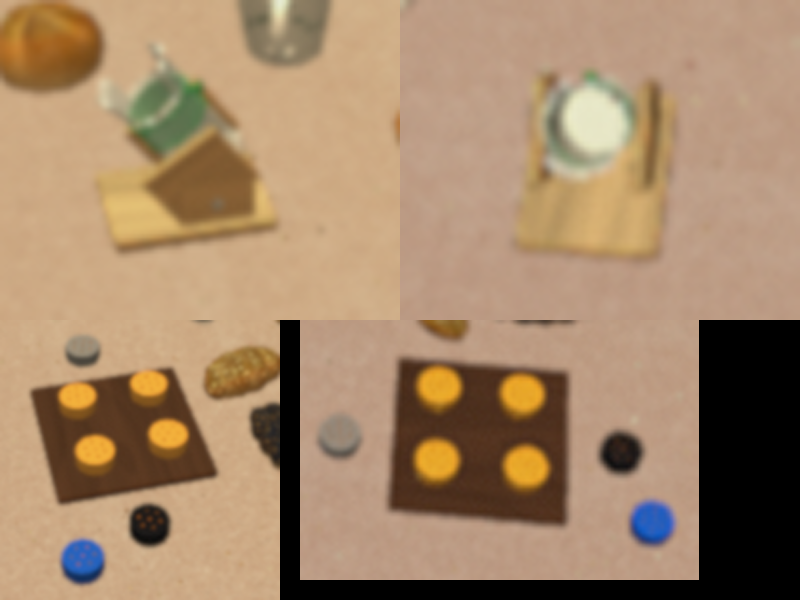

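```bash
cat > h.py <<'E'
import cv2,numpy as np
from station import sensors, imaging, ctrl
def cam(c):
    W=np.array(c["world_to_cam"]);R=W[:3,:3];t=W[:3,3];return np.array(c["mtx"]),R,-R.T@t
def ray(c,u,v):
    K,R,o=cam(c);d=np.array([(u-K[0,2])/K[0,0],-(v-K[1,2])/K[1,1],-1.]);d=R.T@d;return o,d/np.linalg.norm(d)
def plane(c,u,v,z):
    o,d=ray(c,u,v);return o+d*(z-o[2])/d[2]
def tri(rs):
    A=sum(np.eye(3)-np.outer(d,d) for o,d in rs);b=sum((np.eye(3)-np.outer(d,d))@o for o,d in rs)
    p=np.linalg.solve(A,b);return p,[float(np.linalg.norm((np.eye(3)-np.outer(d,d))@(p-o))) for o,d in rs]
def proj(c,p):
    K,R,o=cam(c);q=R@(np.asarray(p)-o);return np.array([K[0,0]*q[0]/-q[2]+K[0,2],K[1,1]*-q[1]/-q[2]+K[1,2]])
def pose():
    from scipy.spatial.transform import Rotation as Ro
    s=sensors.sense();return s["ee_pos"],Ro.from_quat(s["eef_rot"]).as_matrix(),s
def shot(n,f):
    c=imaging.capture(n);cv2.imwrite(f"pics/{f}.png",c["image"][:,:,::-1]);
    import pickle;pickle.dump(c,open(f"{f}.pkl","wb"));return c
E
python3 - <<'E'
from h import *
s=shot("side","side1");t=shot("top","top1")
print("time",sensors.sense()["clock"])
B={}
for n,c,roi in [("side",s,(225,310,225,315)),("top",t,(185,240,290,355))]:
    hsv=cv2.cvtColor(c["image"],cv2.COLOR_RGB2HSV)
    m=cv2.inRange(hsv,(12,170,200),(25,255,255)); mm=np.zeros_like(m);mm[roi[0]:roi[1],roi[2]:roi[3]]=m[roi[0]:roi[1],roi[2]:roi[3]]
    k,l,st,ce=cv2.connectedComponentsWithStats(mm)
    B[n]=[tuple(ce[i]) for i in range(1,k) if st[i,4]>40]
    print(n,[(st[i].tolist(),ce[i].round(1).tolist(), plane(c,*ce[i],0.032).round(4).tolist()) for i in range(1,k) if st[i,4]>40])
for u in B["side"]:
    best=min(((tri([ray(s,*u),ray(t,*v)])) for v in B["top"]),key=lambda r:max(r[1])); print(u,best)
# board corners
for n,c in [("side",s),("top",t)]:
    hsv=cv2.cvtColor(c["image"],cv2.COLOR_RGB2HSV)
    print(n,"board col",hsv[272,270] if n=="side" else hsv[214,322])
E
```

```text
time 0.25
side [([276, 249, 16, 11, 143], [283.7, 254.0], [0.583, -0.1344, 0.032]), ([243, 254, 16, 12, 150], [250.5, 259.8], [0.4914, -0.1342, 0.032]), ([285, 272, 17, 12, 170], [292.7, 277.5], [0.5802, -0.2246, 0.032]), ([250, 279, 18, 13, 184], [258.6, 285.1], [0.4902, -0.2285, 0.032])]
top [([305, 194, 11, 10, 87], [309.7, 198.5], [0.5816, -0.1336, 0.032]), ([329, 196, 11, 10, 87], [333.7, 200.6], [0.579, -0.224, 0.032]), ([304, 215, 11, 10, 93], [308.9, 219.7], [0.4905, -0.1327, 0.032]), ([329, 217, 12, 10, 94], [334.7, 221.7], [0.4891, -0.2274, 0.032])]
(np.float64(283.65734265734267), np.float64(253.993006993007)) (array([ 0.58288005, -0.13360582,  0.03083705]), [0.0005224413983587762, 0.0005224413983588926])
(np.float64(250.45333333333335), np.float64(259.79333333333335)) (array([ 0.49155414, -0.1327647 ,  0.03045138]), [0.0002286329205660251, 0.00022863292056588715])
(np.float64(292.6941176470588), np.float64(277.52941176470586)) (array([ 0.58006173, -0.22406607,  0.0310989 ]), [0.0004316771901574184, 0.00043167719015756097])
(np.float64(258.64130434782606), np.float64(285.07608695652175)) (array([ 0.49016299, -0.22752967,  0.03068591]), [0.0003390082850705511, 0.0003390082850705538])
side board col [ 13 160  91]
top board col [ 12 163  86]
```

Run:
```python
from h import *
import pickle
s=pickle.load(open("side1.pkl","rb"));t=pickle.load(open("top1.pkl","rb"))
for p in [(517,248),(658,255)]: print("base top corners",plane(t,190+(p[0]-400)/5.333,180+p[1]/5.333,0.012).round(3))
for p in [(118,243),(274,222),(98,175)]: print("side base",plane(s,190+p[0]/4,150+p[1]/4,0.012).round(3))
w=imaging.capture("wrist");K,R,o=cam(w);p,T,st=pose();print("cam in tool",(T.T@(o-p)).round(4), (T.T@(R.T@[0,0,-1])).round(3));print(T.round(3))
for k in [(0.2,.4,0),]: pass
for n,px in [("roll",(160,222)),("mug",(175,175)),("shaker",(274,168))]: print(n,plane(t,*px,0.05).round(3))
```

```text
base top corners [0.446 0.223 0.012]
base top corners [0.448 0.125 0.012]
side base [0.454 0.125 0.012]
side base [0.577 0.121 0.012]
side base [0.454 0.219 0.012]
cam in tool [ 0.0688  0.0008 -0.1428] [-0.272 -0.001  0.962]
[[-0.926  0.377 -0.   ]
 [ 0.377  0.926 -0.   ]
 [ 0.    -0.    -1.   ]]
roll [0.431 0.407 0.05 ]
mug [0.638 0.387 0.05 ]
shaker [0.699 0.009 0.05 ]
```

Scene: golden rounds stand on the dark board at side pixels (251,260), (284,254), (259,285) and (293,278). Things that could be mistaken for them are grey (253,239), black (285,319) and blue (253,337), all off the board. The crop confirms the four golden ones. Their tops measure z≈31 mm, against 32 expected. The tube stand is at side (235,180).

Next I square the tool to the world and view the tube with the wrist camera.

>>> apply_moves --rows '[{"delta_pos": [0, 0, -10], "spin": -7, "gripper": -1}, {"delta_pos": [0, 0, -10], "spin": -7, "gripper": -1}, {"delta_pos": [0, 0, 0], "spin": -7, "gripper": -1}, {"delta_pos": [0, 0, 0], "spin": -1.15, "gripper": -1}, {"delta_pos": [0, 0, 0], "spin": 0, "gripper": -1}]'

```text
clock: 0.72
ee_pos: [0.2072, 0.509, 0.2515]
eef_rot: [-0.008, 1.0, -0.001, -0.001]
wrist_force: [0.1, -0.7, 0.3]
width: 1.001
```

>>> apply_moves --rows '[{"delta_pos": [-19, -34, 0], "spin": 0.5, "gripper": -1}, {"delta_pos": [-19, -34, 0], "spin": 0.4, "gripper": -1}, {"delta_pos": [-19, -34, 0], "spin": 0, "gripper": -1}, {"delta_pos": [-19, -34, 0], "spin": 0, "gripper": -1}, {"delta_pos": [-19, -34, 0], "spin": 0, "gripper": -1}, {"delta_pos": [-19, -34, 0], "spin": 0, "gripper": -1}, {"delta_pos": [-19, -34, 0], "spin": 0, "gripper": -1}, {"delta_pos": [-19, -34, 0], "spin": 0, "gripper": -1}, {"delta_pos": [-19, -34, 0], "spin": 0, "gripper": -1}, {"delta_pos": [-19, -34, 0], "spin": 0, "gripper": -1}, {"delta_pos": [0, 0, 0], "spin": 0, "gripper": -1}]'

```text
clock: 1.63
ee_pos: [0.4024, 0.1546, 0.2499]
eef_rot: [0.004, 1.0, -0.001, -0.0]
wrist_force: [-0.3, -0.6, 0.6]
width: 1.002
```

Run:
```python
from h import *
c=shot("wrist","w1");p,T,s=pose();print(p,T.round(4).tolist(),s["clock"])
```

```text
[0.40099764 0.15660488 0.24987655] [[-1.0, 0.0074, -0.0014], [0.0074, 1.0, -0.001], [0.0014, -0.001, -1.0]] 1.6833
```

View pics/w1.png

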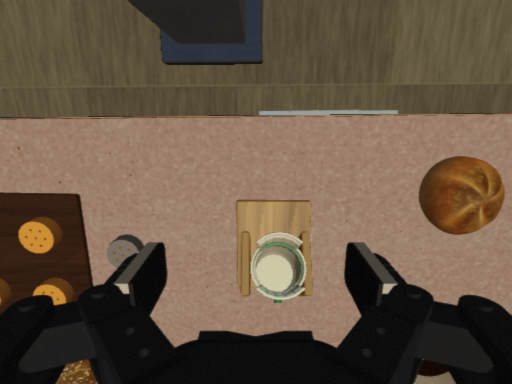

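>>> apply_moves --rows '[{"delta_pos": [18, 9, 25], "spin": 0, "gripper": -1}, {"delta_pos": [18, 9, 25], "spin": 0, "gripper": -1}, {"delta_pos": [0, 0, 0], "spin": 0, "gripper": -1}, {"delta_pos": [0, 0, 0], "spin": 0, "gripper": -1}]'

```text
clock: 2.02
ee_pos: [0.364, 0.1761, 0.199]
eef_rot: [0.006, 1.0, -0.0, 0.0]
wrist_force: [1.1, -0.8, 0.8]
width: 1.0
```

Run:
```python
from h import *
c=shot("wrist","w2");p,T,s=pose();print(p,T.round(4).tolist(),s["clock"],cam(c)[2])
import pickle
w1=pickle.load(open("w1.pkl","rb"))
a=w1["image"][190:315,215:335,::-1];b=c["image"][200:384,180:340,::-1]
a=cv2.resize(a,None,fx=3.3,fy=3.3,interpolation=cv2.INTER_CUBIC);b=cv2.resize(b,None,fx=3,fy=3,interpolation=cv2.INTER_CUBIC)
o=np.zeros((600,a.shape[1]+b.shape[1],3),np.uint8);o[:a.shape[0],:a.shape[1]]=a;o[:b.shape[0],a.shape[1]:]=b
o=o[:, :800] if o.shape[1]<=800 else o[:,:880]; print(o.shape);cv2.imwrite("pics/wc.png",o[:600,:800]); cv2.imwrite("pics/w2c.png",b)
```

```text
[0.36395361 0.17604454 0.19896724] [[-0.9999, 0.013, 0.0001], [0.013, 0.9999, -0.0], [-0.0001, -0.0, -1.0]] 2.0667 [0.29545172 0.17767773 0.34182853]
(600, 876, 3)
```

View pics/w2.png

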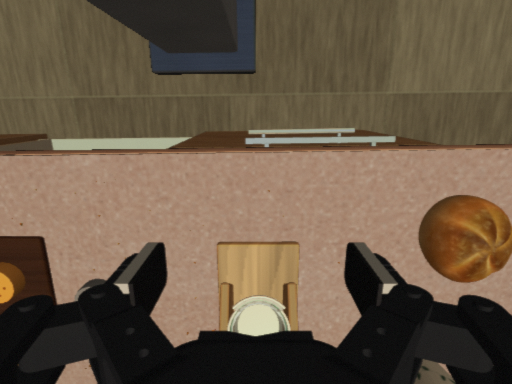

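View pics/wc.png

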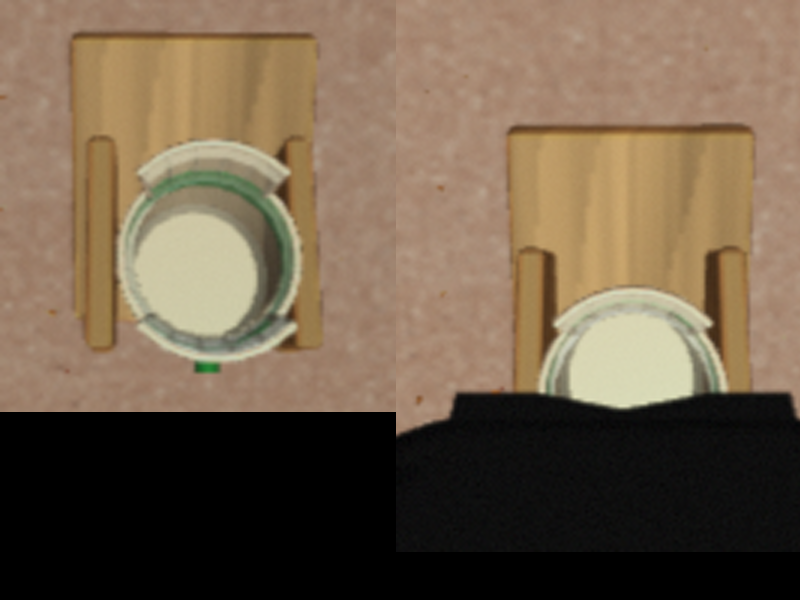

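>>> apply_moves --rows '[{"delta_pos": [0, -18, -35], "spin": 0, "gripper": -1}, {"delta_pos": [-20, -19, -28], "spin": 0, "gripper": -1}, {"delta_pos": [-30, -19, -7], "spin": 0, "gripper": -1}, {"delta_pos": [-30, -19, 0], "spin": -0.7, "gripper": -1}, {"delta_pos": [-16, 0, 0], "spin": 0, "gripper": -1}, {"delta_pos": [0, 0, 0], "spin": 0, "gripper": -1}, {"delta_pos": [0, 0, 0], "spin": 0, "gripper": -1}]'

```text
clock: 2.65
ee_pos: [0.4667, 0.0977, 0.2808]
eef_rot: [-0.002, 1.0, -0.001, 0.007]
wrist_force: [-0.8, 0.7, 0.9]
width: 1.0
```

Run:
```python
from h import *
c=shot("wrist","w3");print(sensors.sense()["ee_pos"])
```

```text
[0.46638692 0.09792485 0.28082944]
```

>>> apply_moves --rows '[{"delta_pos": [0, 35, 0], "spin": 0, "gripper": -1}, {"delta_pos": [0, 35, 0], "spin": 0, "gripper": -1}, {"delta_pos": [0, 35, 0], "spin": 0, "gripper": -1}, {"delta_pos": [0, 35, 0], "spin": 0, "gripper": -1}, {"delta_pos": [0, 0, 0], "spin": 0, "gripper": -1}, {"delta_pos": [0, 0, 0], "spin": 0, "gripper": -1}]'

```text
clock: 3.2
ee_pos: [0.4607, 0.2452, 0.283]
eef_rot: [-0.003, 1.0, -0.001, 0.007]
wrist_force: [-0.0, 0.0, 0.0]
width: 1.001
```

Run:
```python
from h import *
import pickle
c=shot("wrist","w4");print(sensors.sense()["ee_pos"],sensors.sense()["eef_rot"])
w3=pickle.load(open("w3.pkl","rb"))
for f,w in (("w3",w3),("w4",c)):
    q=proj(w,(0.47,0.172,0.12));print(q);u,v=q.astype(int);u0=max(0,u-65);v0=max(0,v-80);a=w["image"][v0:v0+130,u0:u0+130,::-1];print(f,u0,v0)
    cv2.imwrite(f"pics/{f}c.png",cv2.resize(a,None,fx=4,fy=4,interpolation=cv2.INTER_CUBIC))
```

```text
[0.46063852 0.24499787 0.28309302] [-2.31411291e-03  9.99970105e-01 -4.83122345e-04  7.36214019e-03]
[326.88404624 180.03929567]
w3 261 100
[185.22207934 184.28512847]
w4 120 104
```

View pics/w3c.png

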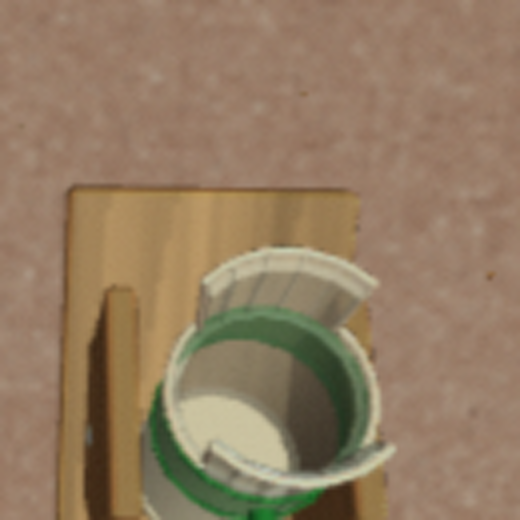

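View pics/w4c.png

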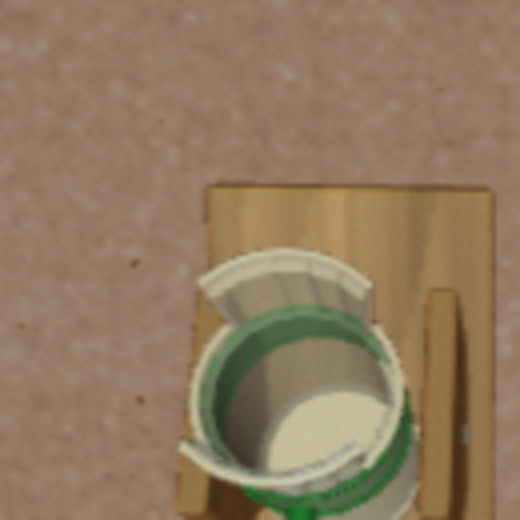

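Run:
```python
from h import *
import pickle
W={k:pickle.load(open(k+".pkl","rb")) for k in("w1","w2","w3","w4")}
off={"w1":(215,190,3.3),"w3":(261,100,4),"w4":(120,104,4),"w2":(180,200,3)}
P={"mx-r":{"w1":(138,177),"w3":(202,285),"w4":(200,283)},
"mx+l":{"w1":(290,172),"w3":(380,285),"w4":(371,283)},
"px-r":{"w1":(138,318),"w3":(205,447),"w4":(183,445)},
"px+l":{"w1":(297,325),"w3":(395,450),"w4":(362,452)},
"mx_apex":{"w1":(213,140),"w3":(283,246),"w4":(287,248)},
"base-r":{"w1":(72,35),"w3":(70,188),"w4":(209,186),"w2":(508-396,127)},
"base+l":{"w1":(316,37),"w3":(356,192),"w4":(494,187),"w2":(751-396,127)},
}
for k,v in P.items():
    r=[ray(W[c],off[c][0]+(x+.5)/off[c][2]-.5,off[c][1]+(y+.5)/off[c][2]-.5) for c,(x,y) in v.items()]
    p,e=tri(r);print(k,p.round(4),np.round(e,4))
```

```text
mx-r [0.4606 0.1556 0.1186] [0.0007 0.0002 0.0009]
mx+l [0.4598 0.2009 0.1195] [0.0001 0.0005 0.0004]
px-r [0.4973 0.1547 0.1385] [0.0006 0.0005 0.0004]
px+l [0.4968 0.2006 0.1431] [0.0003 0.0001 0.0004]
mx_apex [0.4519 0.1778 0.1118] [0.0007 0.0006 0.0002]
base-r [0.4507 0.1287 0.0047] [0.0002 0.0005 0.0003 0.0005]
base+l [0.4515 0.2278 0.0056] [0.0008 0.0003 0.0008 0.0007]
```

```bash
cat >> h.py <<'E'
M=np.array([0.4786,0.1780,0.1299]);th=np.radians(35)
AX=np.array([-np.sin(th),0,np.cos(th)]);XT=np.array([np.cos(th),0,np.sin(th)]);YT=np.array([0,1.,0])
F=M-0.105*AX
def tp(x,y,z): return F+x*XT+y*YT+z*AX
def circ(r,z): return [tp(r*np.cos(a),r*np.sin(a),z) for a in np.linspace(0,2*np.pi,49)]
def overlay(c,crop,k,circs,f):
    u0,v0,w,h=crop;a=cv2.resize(c["image"][v0:v0+h,u0:u0+w,::-1],None,fx=k,fy=k,interpolation=cv2.INTER_CUBIC).copy()
    for r,z,col in circs:
        q=np.array([(proj(c,p)-[u0,v0]+.5)*k-.5 for p in circ(r,z)]);cv2.polylines(a,[q.round().astype(int)],True,col,1,cv2.LINE_AA)
    return a
E
python3 - <<'E'
from h import *
import pickle
C={k:pickle.load(open(k+".pkl","rb")) for k in("w1","w3","w4","side1","top1")}
cs=[(.0325,.105,(0,0,255)),(.0274,.060,(255,0,0)),(.0274,.086,(255,0,255)),(.0244,0,(0,255,255))]
A=overlay(C["w3"],(290,140,80,105),3,cs,"");B=overlay(C["w4"],(155,140,80,105),3,cs,"");D=overlay(C["side1"],(210,155,55,50),6,cs,"");E=overlay(C["w1"],(235,220,80,90),3,cs,"")
T=overlay(C["top1"],(205,185,45,45),5,cs,"")
o=np.zeros((600,800,3),np.uint8)
x=0
for i in (A,B,E): o[:i.shape[0],x:x+i.shape[1]]=i;x+=250
o[320:320+280,0:330]=D[:280];o[320:320+225,350:575]=T
cv2.imwrite("pics/ov.png",o)
E
```

```text
(no output)
```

View pics/ov.png

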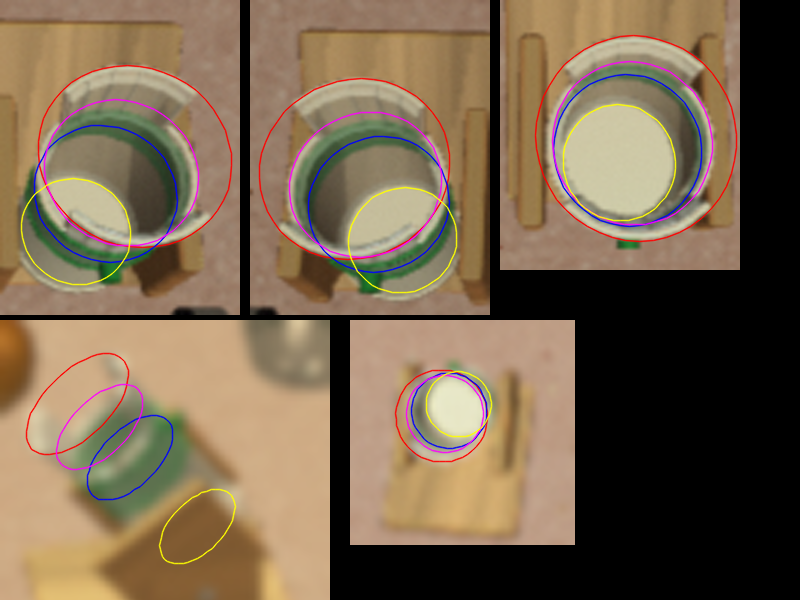

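Run:
```python
from h import *
import pickle
for k in("w1","w2","w3","w4"):
    c=pickle.load(open(k+".pkl","rb"))
    hsv=cv2.cvtColor(c["image"],cv2.COLOR_RGB2HSV)
    for nm,lo,hi in (("gold",(12,150,150),(25,255,255)),):
        m=cv2.inRange(hsv,lo,hi);n,l,st,ce=cv2.connectedComponentsWithStats(m)
        for i in range(1,n):
            if st[i,4]>150: print(k,st[i].tolist(),ce[i].round(1),plane(c,*ce[i],.031).round(4))
```

```text
w1 [19, 222, 35, 31, 850] [ 35.7 237. ] [ 0.491 -0.133  0.031]
w1 [33, 284, 33, 21, 356] [ 51.1 293. ] [ 0.5746 -0.1289  0.031 ]
w2 [484, 203, 16, 40, 154] [493.9 219.2] [0.4149 0.438  0.031 ]
w2 [452, 217, 38, 26, 255] [469.1 226.2] [0.4228 0.4123 0.031 ]
w2 [0, 272, 14, 31, 319] [  5.3 288.3] [ 0.4941 -0.1202  0.031 ]
w3 [0, 161, 30, 33, 785] [ 13.4 177.5] [ 0.4899 -0.2262  0.031 ]
w3 [67, 163, 34, 32, 846] [ 83.2 178.5] [ 0.4908 -0.1328  0.031 ]
w3 [14, 225, 32, 29, 706] [ 29.5 239.1] [ 0.5798 -0.2236  0.031 ]
w3 [78, 227, 31, 29, 700] [ 93.2 241.1] [ 0.5825 -0.1332  0.031 ]
```

View pics/w3.png

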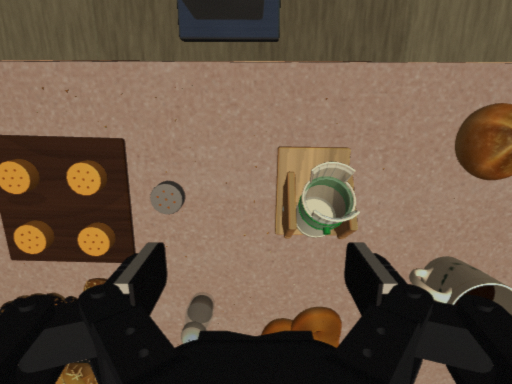

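Run:
```python
from h import *
import pickle
C={k:pickle.load(open(k+".pkl","rb")) for k in("side1","top1","w1","w3")}
o=np.zeros((600,800,3),np.uint8)
def box(c,u0,v0,w,h,k):
    a=cv2.resize(c["image"][v0:v0+h,u0:u0+w,::-1],None,fx=k,fy=k,interpolation=cv2.INTER_NEAREST).copy()
    for x in(.451,.451+.130):
        for y in(.1285,.2285):
            q=(proj(c,(x,y,.012))-[u0,v0]+.5)*k-.5;cv2.circle(a,tuple(q.round().astype(int)),3,(0,0,255),-1)
    return a
a=box(C["top1"],200,180,50,55,8);o[:440,:400]=a
b=box(C["side1"],205,165,65,60,6);o[:360,410:800]=b
cv2.imwrite("pics/base.png",o)
a=box(C["w1"],215,180,130,140,4);cv2.imwrite("pics/base1.png",a)
```

```text
(no output)
```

View pics/base.png

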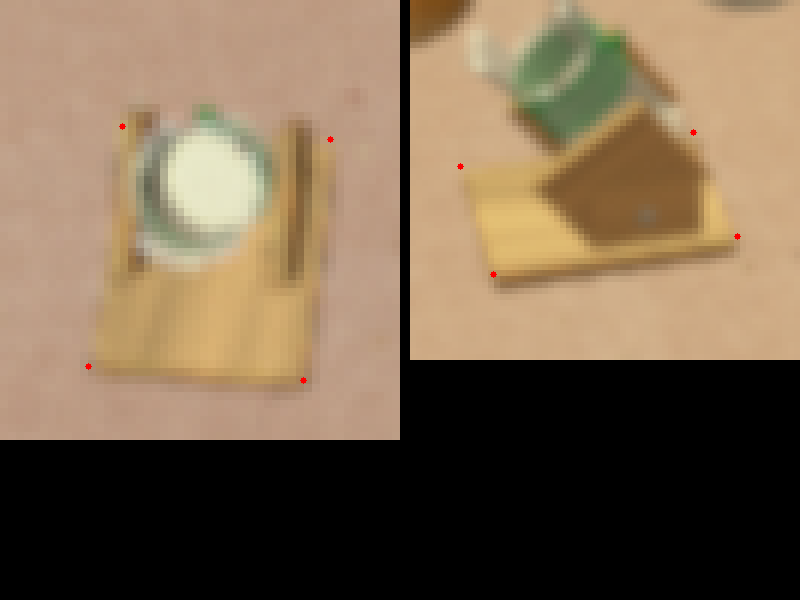

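View pics/base1.png

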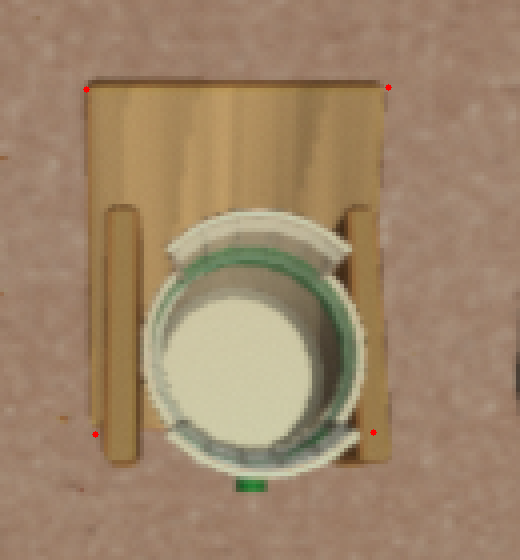

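Run:
```python
from h import *
import pickle
C={k:pickle.load(open(k+".pkl","rb")) for k in("w1","w3","w4","side1")}
off={"w1":(215,190,3.3),"w3":(261,100,4),"w4":(120,104,4)}
for k,pts in {"w1":[(213,173),(213,190)],"w3":[(265,308),(265,342)],"w4":[(300,306),(300,338)]}.items():
    for x,y in pts:
        o,d=ray(C[k],off[k][0]+(x+.5)/off[k][2]-.5,off[k][1]+(y+.5)/off[k][2]-.5)
        for r in(.0265,.0285):
            p0=F-r*XT;t=((p0-o)@XT)/(d@XT);q=o+t*d;print(k,(x,y),r,"axial",round((q-F)@AX*1e3,1),"y",round((q-F)[1]*1e3,1))
cs=[(.029,.078,(0,0,255)),(.029,.052,(255,0,0)),(.029,.065,(0,255,255))]
A=overlay(C["w3"],(290,140,80,105),5,cs,"");B=overlay(C["w4"],(155,140,80,105),5,cs,"");D=overlay(C["side1"],(210,155,55,50),7,cs,"")
cv2.imwrite("pics/ov2.png",np.hstack([A[:525],B[:525]])); cv2.imwrite("pics/ov3.png",D)
```

```text
w1 (213, 173) 0.0265 axial 79.1 y 1.9
w1 (213, 173) 0.0285 axial 68.0 y 2.7
w1 (213, 190) 0.0265 axial 45.2 y 4.2
w1 (213, 190) 0.0285 axial 33.0 y 5.1
w3 (265, 308) 0.0265 axial 77.1 y 0.6
w3 (265, 308) 0.0285 axial 72.1 y 1.8
w3 (265, 342) 0.0265 axial 49.5 y 6.8
w3 (265, 342) 0.0285 axial 44.1 y 8.1
w4 (300, 306) 0.0265 axial 78.4 y -1.6
w4 (300, 306) 0.0285 axial 73.2 y -2.7
w4 (300, 338) 0.0265 axial 51.2 y -6.7
w4 (300, 338) 0.0285 axial 45.6 y -8.0
```

View pics/ov2.png

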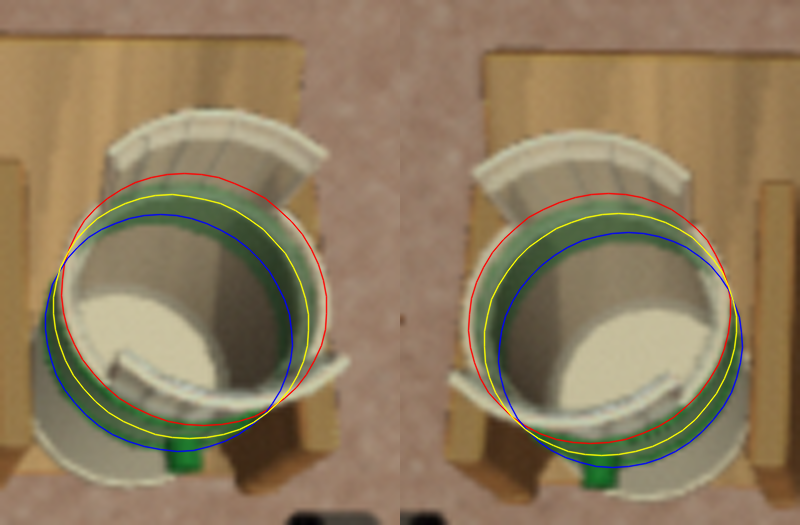

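View pics/ov3.png

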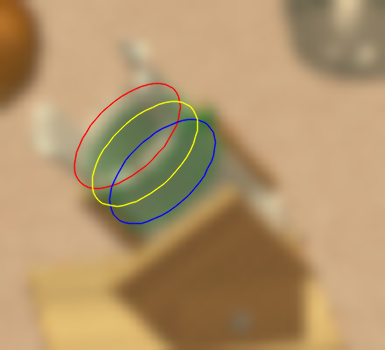

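Measured so far: mouth centre ≈ (0.479, 0.177, 0.130), axis leaning −x at about 35°. The band runs about 49–75 mm along the axis, so three rounds (top at 60 mm) are needed. Now I go to the nearest round at (0.491, −0.133).

>>> apply_moves --rows '[{"delta_pos": [-3, -32, 0], "spin": 0, "gripper": -1}, {"delta_pos": [-3, -32, 0], "spin": 0, "gripper": -1}, {"delta_pos": [-3, -32, 0], "spin": 0, "gripper": -1}, {"delta_pos": [-3, -32, 0], "spin": 0, "gripper": -1}, {"delta_pos": [-3, -32, 0], "spin": 0, "gripper": -1}, {"delta_pos": [-3, -32, 0], "spin": 0, "gripper": -1}, {"delta_pos": [-3, -32, 0], "spin": 0, "gripper": -1}, {"delta_pos": [-3, -32, 0], "spin": 0, "gripper": -1}, {"delta_pos": [-3, -32, 0], "spin": 0, "gripper": -1}, {"delta_pos": [-2, -32, 0], "spin": 0, "gripper": -1}, {"delta_pos": [0, -32, 0], "spin": 0, "gripper": -1}, {"delta_pos": [0, -10, 0], "spin": 0, "gripper": -1}]'

```text
clock: 4.25
ee_pos: [0.4821, -0.1388, 0.2874]
eef_rot: [-0.0, 1.0, -0.002, 0.008]
wrist_force: [0.1, -0.2, -0.7]
width: 1.002
```

>>> apply_moves --rows '[{"delta_pos": [0, 0, 0], "spin": 0, "gripper": -1}, {"delta_pos": [0, 0, 0], "spin": 0, "gripper": -1}]'

```text
clock: 4.42
ee_pos: [0.4805, -0.1417, 0.2875]
eef_rot: [0.003, 1.0, -0.002, 0.008]
wrist_force: [0.4, -0.8, -0.1]
width: 1.0
```

```bash
cat >> h.py <<'E'
def go(target):
    p,T,s=pose();d=T.T@(np.asarray(target)-p)*1e3
    print("clock",round(s["clock"],2),"tcp",p.round(4),"width",round(s["width"],3),"F",s["wrist_force"].round(1),"yaw err deg",round(np.degrees(np.arctan2(T[1,0],-T[0,0])),2),"zaxis",T[:,2].round(4));print("to",target,"tool delta mm",d.round(1))
E
python3 - <<'E'
from h import *
go((0.4913,-0.1333,0.06))
E
```

```text
clock 4.42 tcp [ 0.4805 -0.1417  0.2875] width 1.0 F [ 0.4 -0.8 -0.1] yaw err deg 0.31 zaxis [ 0.0165 -0.0033 -0.9999]
to (0.4913, -0.1333, 0.06) tool delta mm [ -7.    9.2 227.6]
```

>>> apply_moves --rows '[{"delta_pos": [-2, 2, 35], "spin": 0, "gripper": -1}, {"delta_pos": [-2, 2, 35], "spin": 0, "gripper": -1}, {"delta_pos": [-2, 2, 35], "spin": 0, "gripper": -1}, {"delta_pos": [-1, 2, 35], "spin": 0, "gripper": -1}, {"delta_pos": [0, 1, 30], "spin": 0, "gripper": -1}, {"delta_pos": [0, 0, 25], "spin": 0, "gripper": -1}, {"delta_pos": [0, 0, 20], "spin": 0, "gripper": -1}, {"delta_pos": [0, 0, 0], "spin": 0, "gripper": -1}, {"delta_pos": [0, 0, 0], "spin": 0, "gripper": -1}]'

```text
clock: 5.17
ee_pos: [0.4915, -0.1228, 0.0699]
eef_rot: [-0.002, 1.0, -0.003, 0.013]
wrist_force: [-0.6, -0.5, 0.8]
width: 0.996
```

Run:
```python
from h import *
go((0.4913,-0.1333,0.0165))
shot("wrist","w5")
```

```text
clock 5.17 tcp [ 0.4915 -0.1228  0.0699] width 0.996 F [-0.6 -0.5  0.8] yaw err deg -0.2 zaxis [ 0.0256 -0.0062 -0.9997]
to (0.4913, -0.1333, 0.0165) tool delta mm [  1.6 -10.1  53.5]
```

View pics/w5.png

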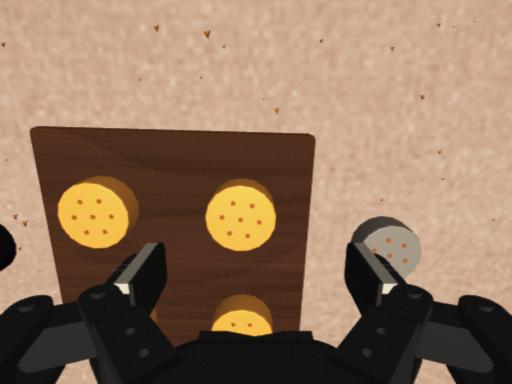

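>>> apply_moves --rows '[{"delta_pos": [1, -6, 15], "spin": 0, "gripper": -1}, {"delta_pos": [0, -4, 15], "spin": 0, "gripper": -1}, {"delta_pos": [0, 0, 10], "spin": 0, "gripper": -1}, {"delta_pos": [0, 0, 0], "spin": 0, "gripper": -1}, {"delta_pos": [0, 0, 0], "spin": 0, "gripper": -1}]'

```text
clock: 5.63
ee_pos: [0.4958, -0.1333, 0.0377]
eef_rot: [-0.003, 1.0, -0.007, 0.02]
wrist_force: [-0.2, 1.1, 0.2]
width: 1.0
```

Run:
```python
from h import *
go((0.4913,-0.1333,0.0165))
```

```text
clock 5.63 tcp [ 0.4958 -0.1333  0.0377] width 1.0 F [-0.2  1.1  0.2] yaw err deg -0.38 zaxis [ 0.0394 -0.0132 -0.9991]
to (0.4913, -0.1333, 0.0165) tool delta mm [ 5.3  0.4 21. ]
```

>>> apply_moves --rows '[{"delta_pos": [3, 0, 9], "spin": 0, "gripper": -1}, {"delta_pos": [2, 0, 7], "spin": 0, "gripper": -1}, {"delta_pos": [0, 0, 0], "spin": 0, "gripper": -1}, {"delta_pos": [0, 0, 0], "spin": 0, "gripper": -1}]'

```text
clock: 5.97
ee_pos: [0.4937, -0.134, 0.0262]
eef_rot: [-0.004, 1.0, -0.009, 0.024]
wrist_force: [0.9, -0.7, 0.4]
width: 1.0
```

Run:
```python
from h import *
go((0.4913,-0.1333,0.0165))
s=shot("side","s2")
cv2.imwrite("pics/s2c.png",cv2.resize(s["image"][200:320,200:340,::-1],None,fx=4,fy=4,interpolation=cv2.INTER_CUBIC))
```

```text
clock 5.97 tcp [ 0.4937 -0.134   0.0262] width 1.0 F [ 0.9 -0.7  0.4] yaw err deg -0.45 zaxis [ 0.0474 -0.0173 -0.9987]
to (0.4913, -0.1333, 0.0165) tool delta mm [2.9 0.9 9.6]
```

View pics/s2c.png

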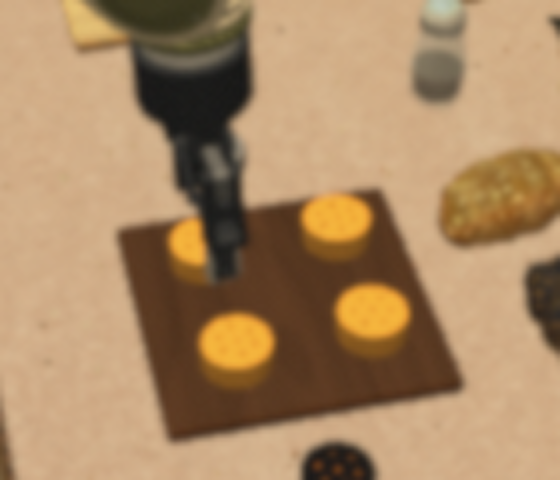

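>>> apply_moves --rows '[{"delta_pos": [3, 1, 9], "spin": 0, "gripper": -1}, {"delta_pos": [0, 0, 0], "spin": 0, "gripper": 1}, {"delta_pos": [0, 0, 0], "spin": 0, "gripper": 1}, {"delta_pos": [0, 0, 0], "spin": 0, "gripper": 1}, {"delta_pos": [0, 0, 0], "spin": 0, "gripper": 1}, {"delta_pos": [0, 0, 0], "spin": 0, "gripper": 1}, {"delta_pos": [0, 0, 0], "spin": 0, "gripper": 1}]'

```text
clock: 6.6
ee_pos: [0.4932, -0.1339, 0.021]
eef_rot: [-0.004, 1.0, -0.01, 0.026]
wrist_force: [0.0, -0.5, -0.1]
width: 0.508
```

Run:
```python
from h import *
go((0.4913,-0.1333,0.1))
```

```text
clock 6.6 tcp [ 0.4932 -0.1339  0.021 ] width 0.508 F [ 0.  -0.5 -0.1] yaw err deg -0.48 zaxis [ 0.0524 -0.0201 -0.9984]
to (0.4913, -0.1333, 0.1) tool delta mm [ -2.3  -1.  -79. ]
```

>>> apply_moves --rows '[{"delta_pos": [0, 0, 0], "spin": 0, "gripper": 1}, {"delta_pos": [0, 0, -15], "spin": 0, "gripper": 1}, {"delta_pos": [0, 0, -25], "spin": 0, "gripper": 1}, {"delta_pos": [0, 0, -30], "spin": 0, "gripper": 1}, {"delta_pos": [0, 0, -30], "spin": 0, "gripper": 1}, {"delta_pos": [0, 0, -35], "spin": 0, "gripper": 1}, {"delta_pos": [0, 0, -35], "spin": 0, "gripper": 1}, {"delta_pos": [0, 0, 0], "spin": 0, "gripper": 1}]'

```text
clock: 7.27
ee_pos: [0.4832, -0.1301, 0.1969]
eef_rot: [-0.004, 1.0, -0.009, 0.023]
wrist_force: [0.5, -1.0, 0.0]
width: 0.508
```

Run:
```python
from h import *
go((0.48,0.17,0.22))
s=shot("side","s3");shot("wrist","w6");t=shot("top","t3")
cv2.imwrite("pics/s3c.png",cv2.resize(s["image"][180:320,200:340,::-1],None,fx=4,fy=4,interpolation=cv2.INTER_CUBIC))
```

```text
clock 7.27 tcp [ 0.4832 -0.1301  0.1969] width 0.508 F [ 0.5 -1.   0. ] yaw err deg -0.45 zaxis [ 0.0468 -0.017  -0.9988]
to (0.48, 0.17, 0.22) tool delta mm [-2.000e-01  2.997e+02 -2.830e+01]
```

View pics/s3c.png

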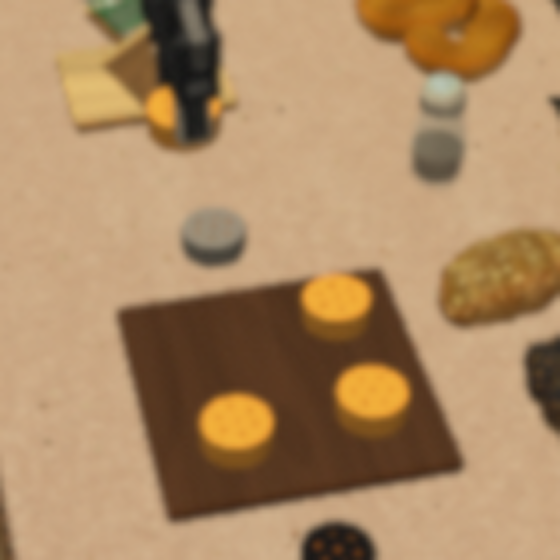

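View pics/w6.png

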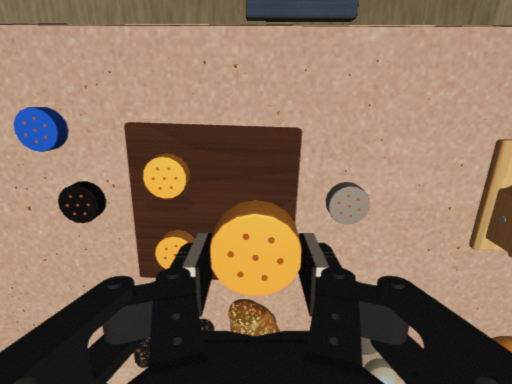

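```bash
cat >> h.py <<'E'
def held(w,side=None,top=None):
    p,T,s=pose()
    hsv=cv2.cvtColor(w["image"],cv2.COLOR_RGB2HSV);m=cv2.inRange(hsv,(15,150,220),(28,255,255))
    m[:, :200]=0;m[:,320:]=0;m[300:]=0
    m=cv2.morphologyEx(m,cv2.MORPH_CLOSE,np.ones((9,9)))
    n,l,st,ce=cv2.connectedComponentsWithStats(m);i=1+np.argmax(st[1:,4])
    cnt=max(cv2.findContours((l==i).astype(np.uint8),cv2.RETR_EXTERNAL,cv2.CHAIN_APPROX_NONE)[0],key=len)
    e=cv2.fitEllipse(cnt);print("ellipse",e)
    for zt in(-.013,-.011,-.009):
        o,d=ray(w,*e[0]);o=T.T@(o-p);d=T.T@d;q=o+d*(zt-o[2])/d[2];print("held top centre tool mm",(q*1e3).round(1))
E
python3 - <<'E'
from h import *
import pickle
held(pickle.load(open("w6.pkl","rb")))
p,T,s=pose();t=pickle.load(open("t3.pkl","rb"));s=pickle.load(open("s3.pkl","rb"))
B={}
for n,c in(("t",t),("s",s)):
    q=proj(c,p+T@[0,0,-.011]);print(n,q)
    hsv=cv2.cvtColor(c["image"],cv2.COLOR_RGB2HSV);m=cv2.inRange(hsv,(12,170,200),(25,255,255))
    k,l,st,ce=cv2.connectedComponentsWithStats(m)
    for i in range(1,k):
        if np.hypot(*(ce[i]-q))<12: print(st[i],ce[i])
E
```

```text
ellipse ((255.1760711669922, 254.84902954101562), (80.71028900146484, 89.67593383789062), 92.93689727783203)
held top centre tool mm [ -1.3  -0.2 -13. ]
held top centre tool mm [ -2.3  -0.2 -11. ]
held top centre tool mm [-3.3 -0.2 -9. ]
t [311.72539524 198.38095445]
[307 196  12   9  73] [312.12328767 199.87671233]
s [244.49444963 208.10160603]
[237 203   6   8  42] [239.71428571 206.5       ]
[253 205   2   3   5] [253.6 206.2]
```

>>> apply_moves --rows '[{"delta_pos": [0, 28, -6], "spin": 0, "gripper": 1}, {"delta_pos": [0, 32, -6], "spin": 0, "gripper": 1}, {"delta_pos": [0, 32, -4], "spin": 0, "gripper": 1}, {"delta_pos": [0, 32, 0], "spin": 0, "gripper": 1}, {"delta_pos": [0, 32, 0], "spin": 0, "gripper": 1}, {"delta_pos": [0, 32, 0], "spin": 0, "gripper": 1}, {"delta_pos": [0, 32, 0], "spin": 0, "gripper": 1}, {"delta_pos": [0, 30, 0], "spin": 0, "gripper": 1}, {"delta_pos": [0, 25, 0], "spin": 0, "gripper": 1}, {"delta_pos": [0, 15, 0], "spin": 0, "gripper": 1}, {"delta_pos": [0, 0, 0], "spin": 0, "gripper": 1}, {"delta_pos": [0, 0, 0], "spin": 0, "gripper": 1}]'

```text
clock: 8.42
ee_pos: [0.4712, 0.1738, 0.1817]
eef_rot: [-0.002, 1.0, -0.004, -0.002]
wrist_force: [0.3, 0.3, 0.1]
width: 0.507
```

Run:
```python
from h import *
go((0.488,0.177,0.17))
w=shot("wrist","w7");held(w)
```

```text
clock 8.42 tcp [0.4712 0.1738 0.1817] width 0.507 F [0.3 0.3 0.1] yaw err deg -0.19 zaxis [-0.0044 -0.0079 -1.    ]
to (0.488, 0.177, 0.17) tool delta mm [-16.8   3.2  11.6]Traceback (most recent call last):
  File "<stdin>", line 3, in <module>
  File "h.py", line 38, in held
    n,l,st,ce=cv2.connectedComponentsWithStats(m);i=1+np.argmax(st[1:,4])
                                                      ~~~~~~~~~^^^^^^^^^^
    return _wrapfunc(a, 'argmax', axis=axis, out=out, **kwds)
    return bound(*args, **kwds)
ValueError: attempt to get argmax of an empty sequence
```

View pics/w7.png

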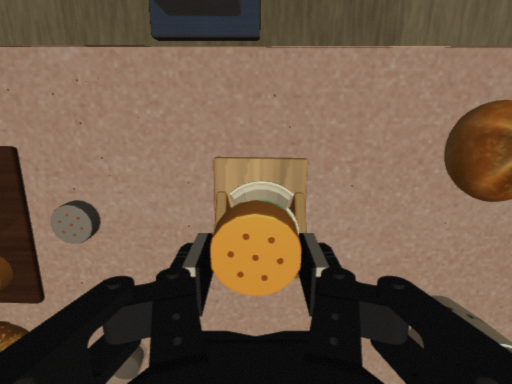

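Run:
```python
from h import *
p,T,st=pose()
s=shot("side","s4");t=shot("top","t4")
a=cv2.resize(s["image"][130:215,180:290,::-1],None,fx=5,fy=5,interpolation=cv2.INTER_CUBIC)
cv2.imwrite("pics/s4c.png",a)
b=cv2.resize(t["image"][170:240,190:265,::-1],None,fx=7,fy=7,interpolation=cv2.INTER_CUBIC)
for off,col in(((0,0,-.011),(0,0,255)),):
    q=(proj(t,p+T@off)-[190,170]+.5)*7-.5;print(q);cv2.circle(b,tuple(q.round().astype(int)),3,col,-1)
q=(proj(t,M)-[190,170]+.5)*7-.5;cv2.circle(b,tuple(q.round().astype(int)),3,(255,0,0),-1)
cv2.imwrite("pics/t4c.png",b)
```

```text
[231.68444052 187.76607869]
```

View pics/s4c.png

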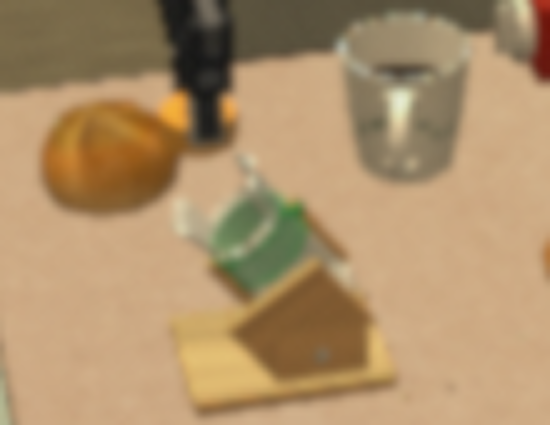

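View pics/t4c.png

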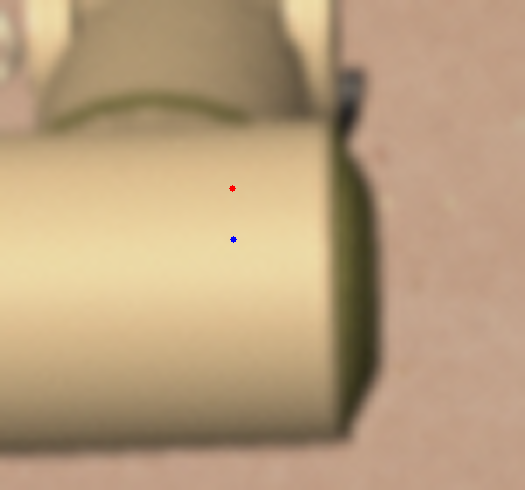

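Run:
```python
from h import *
import pickle
p,T,st=pose();s=pickle.load(open("s4.pkl","rb"))
k=7;u0,v0=190,130
a=cv2.resize(s["image"][130:215,190:290,::-1],None,fx=k,fy=k,interpolation=cv2.INTER_CUBIC)
def dr(pts,col):
    q=np.array([(proj(s,x)-[u0,v0]+.5)*k-.5 for x in pts]);cv2.polylines(a,[q.round().astype(int)],True,col,1,cv2.LINE_AA)
an=np.linspace(0,2*np.pi,40)
for z in(-.011,.009): dr([p+T@[.023*np.cos(t),.023*np.sin(t),z] for t in an],(0,0,255))
dr(circ(.0325,.105),(255,0,0));dr(circ(.0295,.105),(255,0,0))
b=[(.451,.129,.012),(.581,.129,.012),(.581,.229,.012),(.451,.229,.012)];dr([np.array(x) for x in b],(255,0,255))
cv2.imwrite("pics/s4o.png",a)
```

```text
(no output)
```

View pics/s4o.png

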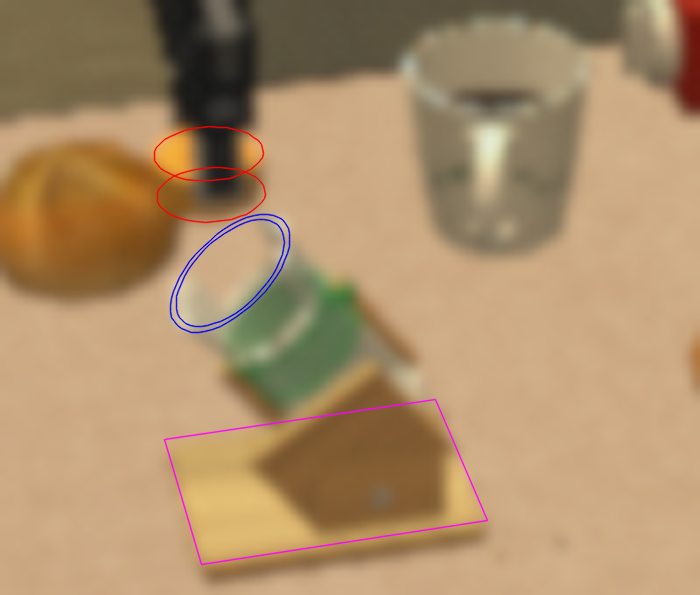

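>>> apply_moves --rows '[{"delta_pos": [-7, 1, 2], "spin": 0, "gripper": 1}, {"delta_pos": [-7, 1, 3], "spin": 0, "gripper": 1}, {"delta_pos": [-2, 0, 3], "spin": 0, "gripper": 1}, {"delta_pos": [0, 0, 0], "spin": 0, "gripper": 1}, {"delta_pos": [0, 0, 0], "spin": 0, "gripper": 1}]'

```text
clock: 8.98
ee_pos: [0.4906, 0.1715, 0.1733]
eef_rot: [0.002, 1.0, -0.004, -0.001]
wrist_force: [0.9, -0.6, 0.5]
width: 0.51
```

Run:
```python
from h import *
go((0.488,0.176,0.16))
```

```text
clock 8.98 tcp [0.4906 0.1715 0.1733] width 0.51 F [ 0.9 -0.6  0.5] yaw err deg 0.25 zaxis [-0.0026 -0.0081 -1.    ]
to (0.488, 0.176, 0.16) tool delta mm [ 2.6  4.6 13.3]
```

>>> apply_moves --rows '[{"delta_pos": [2, 3, 4], "spin": 0, "gripper": 1}, {"delta_pos": [1, 1, 4], "spin": 0, "gripper": 1}, {"delta_pos": [0, 0, 3], "spin": 0, "gripper": 1}, {"delta_pos": [0, 0, 0], "spin": 0, "gripper": 1}]'

```text
clock: 9.32
ee_pos: [0.487, 0.1755, 0.1611]
eef_rot: [0.002, 1.0, -0.004, -0.002]
wrist_force: [-0.7, -0.4, -0.3]
width: 0.507
```

Run:
```python
from h import *
go((0.488,0.176,0.16))
```

```text
clock 9.32 tcp [0.487  0.1755 0.1611] width 0.507 F [-0.7 -0.4 -0.3] yaw err deg 0.28 zaxis [-0.0031 -0.0081 -1.    ]
to (0.488, 0.176, 0.16) tool delta mm [-1.   0.5  1.1]
```

Now I press the +x edge of the round onto the upper rim, in small steps.

>>> apply_moves --rows '[{"delta_pos": [0, 0, 3], "spin": 0, "gripper": 1}, {"delta_pos": [0, 0, 3], "spin": 0, "gripper": 1}, {"delta_pos": [0, 0, 0], "spin": 0, "gripper": 1}]'

```text
clock: 9.57
ee_pos: [0.4879, 0.1758, 0.1567]
eef_rot: [0.002, 1.0, -0.004, 0.001]
wrist_force: [1.2, -1.1, 5.5]
width: 0.513
```

Run:
```python
from h import *
go((0.488,0.176,0.15))
s=shot("side","s5");shot("wrist","w8")
cv2.imwrite("pics/s5c.png",cv2.resize(s["image"][130:215,190:290,::-1],None,fx=7,fy=7,interpolation=cv2.INTER_CUBIC))
```

```text
clock 9.57 tcp [0.4879 0.1758 0.1567] width 0.513 F [ 1.2 -1.1  5.5] yaw err deg 0.24 zaxis [ 0.0019 -0.0078 -1.    ]
to (0.488, 0.176, 0.15) tool delta mm [-0.1  0.3  6.7]
```

View pics/s5c.png

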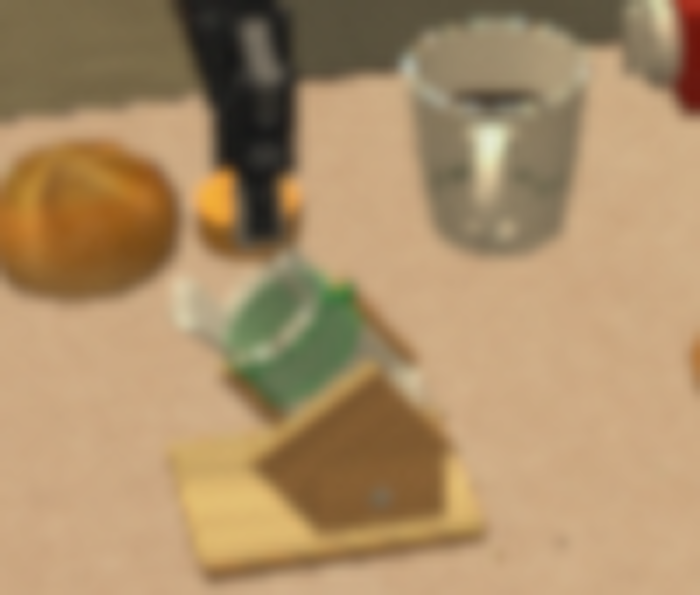

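View pics/w8.png

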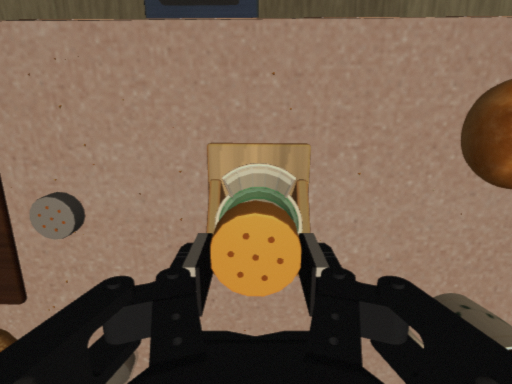

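>>> apply_moves --rows '[{"delta_pos": [0, 0, 3], "spin": 0, "gripper": 1}, {"delta_pos": [0, 0, 3], "spin": 0, "gripper": 1}]'

```text
clock: 9.83
ee_pos: [0.4895, 0.176, 0.1553]
eef_rot: [0.002, 1.0, -0.004, 0.005]
wrist_force: [-10.1, -1.1, 31.3]
width: 0.508
```

Run:
```python
from h import *
go((0.488,0.176,0.15))
shot("wrist","w9")
```

```text
clock 9.83 tcp [0.4895 0.176  0.1553] width 0.508 F [-10.1  -1.1  31.3] yaw err deg 0.22 zaxis [ 0.01   -0.0071 -0.9999]
to (0.488, 0.176, 0.15) tool delta mm [1.6 0.1 5.2]
```

View pics/w9.png

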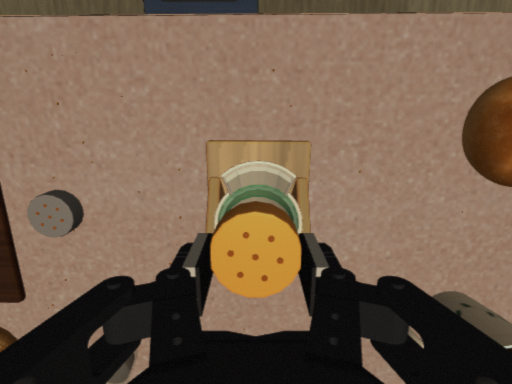

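>>> apply_moves --rows '[{"delta_pos": [1, 0, 4], "spin": 0, "gripper": 1}, {"delta_pos": [1, 0, 4], "spin": 0, "gripper": 1}]'

```text
clock: 10.05
ee_pos: [0.4904, 0.1762, 0.155]
eef_rot: [0.002, 1.0, -0.003, 0.012]
wrist_force: [-11.6, -2.8, 35.7]
width: 0.507
```

Run:
```python
from h import *
go((0.488,0.176,0.15))
w=shot("wrist","w10")
hsv=cv2.cvtColor(w["image"],cv2.COLOR_RGB2HSV)
m=cv2.inRange(hsv,(10,150,150),(28,255,255));m[:, :205]=0;m[:,308:]=0;m[310:]=0
n,l,st,ce=cv2.connectedComponentsWithStats(m);i=1+np.argmax(st[1:,4]);print(st[i],ce[i])
```

```text
clock 10.05 tcp [0.4904 0.1762 0.155 ] width 0.507 F [-11.6  -2.8  35.7] yaw err deg 0.18 zaxis [ 0.0245 -0.0064 -0.9997]
to (0.488, 0.176, 0.15) tool delta mm [ 2.5 -0.2  4.9]
[ 211  212   90   86 6051] [255.28970418 254.28491158]
```

View pics/w10.png

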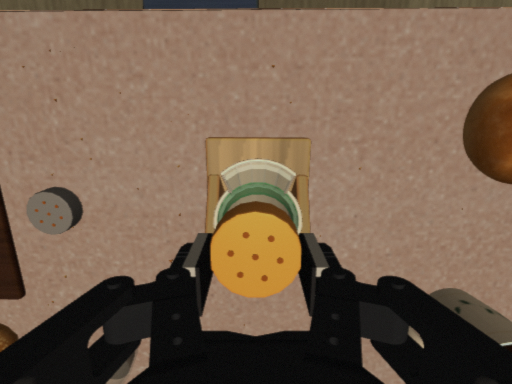

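>>> apply_moves --rows '[{"delta_pos": [1, 0, 7], "spin": 0, "gripper": 0.02}, {"delta_pos": [1, 0, 7], "spin": 0, "gripper": 0.02}]'

```text
clock: 10.27
ee_pos: [0.4923, 0.1769, 0.1506]
eef_rot: [0.001, 1.0, -0.002, 0.022]
wrist_force: [-10.5, 3.0, 39.2]
width: 0.508
```

```bash
cat >> h.py <<'E'
def disc(w):
    hsv=cv2.cvtColor(w["image"],cv2.COLOR_RGB2HSV)
    m=cv2.inRange(hsv,(10,150,150),(28,255,255));m[:, :205]=0;m[:,308:]=0;m[310:]=0
    n,l,st,ce=cv2.connectedComponentsWithStats(m);i=1+np.argmax(st[1:,4]);print("disc",st[i],ce[i])
E
python3 - <<'E'
from h import *
go((0.488,0.176,0.15))
w=shot("wrist","w11");disc(w)
E
```

```text
clock 10.27 tcp [0.4923 0.1769 0.1506] width 0.508 F [-10.5   3.   39.2] yaw err deg 0.14 zaxis [ 0.0438 -0.0044 -0.999 ]
to (0.488, 0.176, 0.15) tool delta mm [ 4.4 -0.9  0.4]
disc [ 210  210   92   91 6655] [255.33087904 254.92922615]
```

View pics/w11.png

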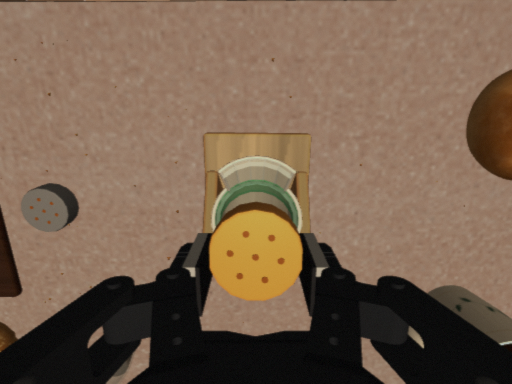

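>>> apply_moves --rows '[{"delta_pos": [2, -0.5, 7], "spin": 0, "gripper": 0.02}, {"delta_pos": [2, 0, 7], "spin": 0, "gripper": 0.02}]'

```text
clock: 10.48
ee_pos: [0.4937, 0.1771, 0.148]
eef_rot: [0.001, 0.999, -0.001, 0.034]
wrist_force: [-23.2, -6.7, 66.0]
width: 0.509
```

Run:
```python
from h import *
go((0.488,0.176,0.15))
w=shot("wrist","w12");disc(w)
s=shot("side","s6")
cv2.imwrite("pics/s6c.png",cv2.resize(s["image"][130:215,190:290,::-1],None,fx=7,fy=7,interpolation=cv2.INTER_CUBIC))
```

```text
clock 10.48 tcp [0.4937 0.1771 0.148 ] width 0.509 F [-23.2  -6.7  66. ] yaw err deg 0.08 zaxis [ 0.0675 -0.0023 -0.9977]
to (0.488, 0.176, 0.15) tool delta mm [ 5.6 -1.2 -2.4]
disc [ 209  209   94   93 6977] [255.20782571 255.58592518]
```

View pics/w12.png

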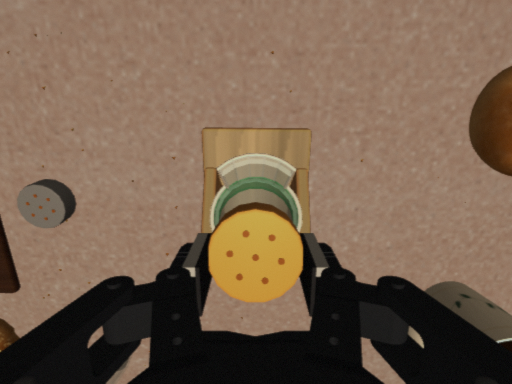

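View pics/s6c.png

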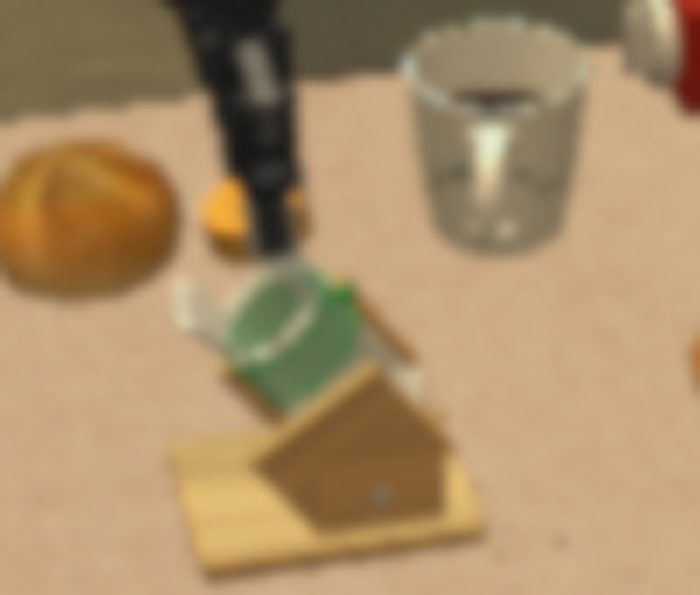

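>>> apply_moves --rows '[{"delta_pos": [4, -1, -3], "spin": 0, "gripper": 0.02}, {"delta_pos": [3, 0, 1], "spin": 0, "gripper": 0.02}, {"delta_pos": [2, 0, 4], "spin": 0, "gripper": 0.02}]'

```text
clock: 10.83
ee_pos: [0.4866, 0.1764, 0.1503]
eef_rot: [0.001, 0.999, -0.001, 0.04]
wrist_force: [0.2, -0.4, -0.9]
width: 0.508
```

Run:
```python
from h import *
go((0.488,0.176,0.15))
w=shot("wrist","w13");disc(w)
```

```text
clock 10.83 tcp [0.4866 0.1764 0.1503] width 0.508 F [ 0.2 -0.4 -0.9] yaw err deg 0.06 zaxis [ 0.0796 -0.0013 -0.9968]
to (0.488, 0.176, 0.15) tool delta mm [-1.4 -0.4  0.4]
disc [ 209  211   94   91 6703] [255.33238848 255.835596  ]
```

>>> apply_moves --rows '[{"delta_pos": [1, 0, 4], "spin": 0, "gripper": 0.02}, {"delta_pos": [2, 0, 5], "spin": 0, "gripper": 0.02}, {"delta_pos": [2, 0, 6], "spin": 0, "gripper": 0.02}]'

```text
clock: 11.13
ee_pos: [0.4849, 0.1767, 0.1386]
eef_rot: [0.0, 0.999, -0.0, 0.044]
wrist_force: [-11.0, -0.1, 38.7]
width: 0.51
```

Run:
```python
from h import *
go((0.488,0.176,0.15))
w=shot("wrist","w14");disc(w)
s=shot("side","s7")
cv2.imwrite("pics/s7c.png",cv2.resize(s["image"][130:215,190:290,::-1],None,fx=7,fy=7,interpolation=cv2.INTER_CUBIC))
```

```text
clock 11.13 tcp [0.4849 0.1767 0.1386] width 0.51 F [-11.   -0.1  38.7] yaw err deg 0.03 zaxis [ 8.88e-02 -7.00e-04 -9.96e-01]
to (0.488, 0.176, 0.15) tool delta mm [ -4.1  -0.7 -11. ]
disc [ 208  207   96  101 7729] [255.34881615 257.55518178]
```

View pics/w14.png

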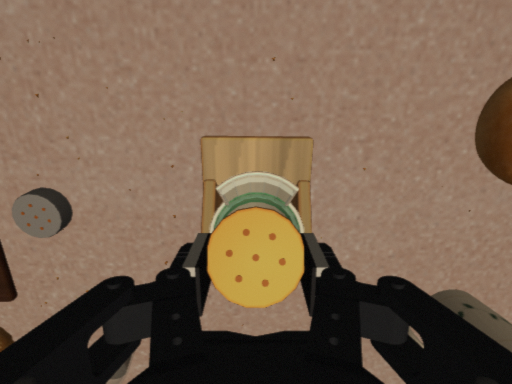

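View pics/s7c.png

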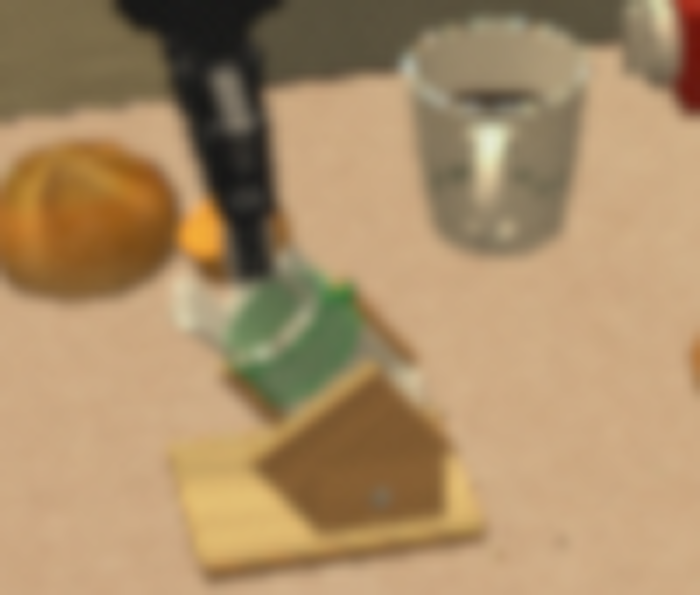

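>>> apply_moves --rows '[{"delta_pos": [4, 0, 3], "spin": 0, "gripper": 0.02}, {"delta_pos": [4, 0, 3], "spin": 0, "gripper": 0.02}, {"delta_pos": [3, 0, 3], "spin": 0, "gripper": 0.02}]'

```text
clock: 11.48
ee_pos: [0.4784, 0.1774, 0.1327]
eef_rot: [0.0, 0.999, 0.0, 0.051]
wrist_force: [0.1, 0.4, -1.0]
width: 0.508
```

```bash
cat >> h.py <<'E'
M=np.array([0.4786,0.1765,0.1299]);F=M-0.105*AX
def tub():
    p,T,s=pose();P=p+T@[0,0,-.007];d=P-M;print("P tube lat %.1f y %.1f axial-above-mouth %.1f"%(d@XT*1e3,d[1]*1e3,d@AX*1e3), "tooltilt deg %.1f"%np.degrees(np.arcsin(T[0,2])),"F",s["wrist_force"].round(1),"clock %.2f"%s["clock"],"w %.3f"%s["width"])
def toolv(lat,ax,y=0):
    p,T,s=pose();print("lat,ax,y",lat,ax,y,"-> tool mm",(T.T@(lat*XT+ax*AX+y*YT)).round(1))
E
python3 - <<'E'
from h import *
tub();w=shot("wrist","w15");disc(w)
s=shot("side","s8")
cv2.imwrite("pics/s8c.png",cv2.resize(s["image"][130:215,190:290,::-1],None,fx=7,fy=7,interpolation=cv2.INTER_CUBIC))
E
```

```text
P tube lat 4.9 y 0.9 axial-above-mouth 8.5 tooltilt deg 5.8 F [ 0.1  0.4 -1. ] clock 11.48 w 0.508
disc [ 208  208   96  100 7694] [255.359111  258.0100078]
```

View pics/w15.png

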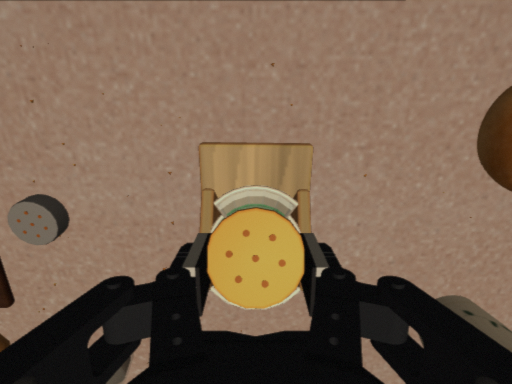

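View pics/s8c.png

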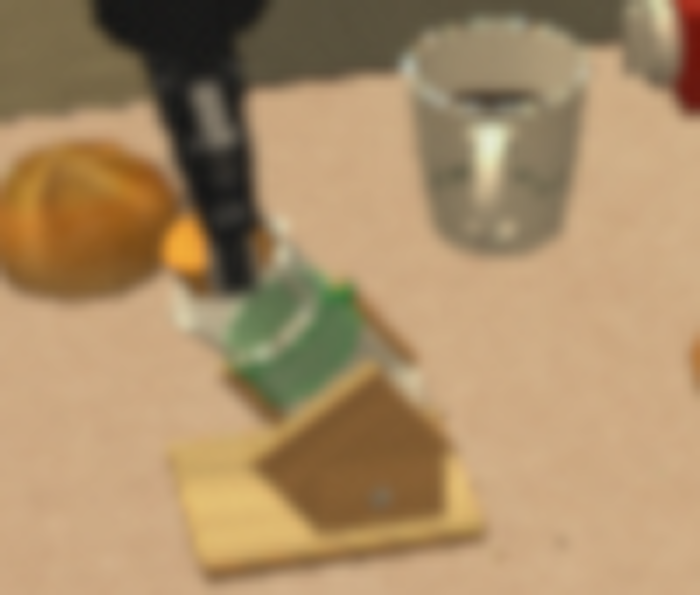

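Run:
```python
from h import *
toolv(-3,-12,-0.5)
```

```text
lat,ax,y -3 -12 -0.5 -> tool mm [-3.3 -0.5 11.9]
```

>>> apply_moves --rows '[{"delta_pos": [-0.5, -0.5, 4], "spin": 0, "gripper": 0.02}, {"delta_pos": [-1, 0, 4], "spin": 0, "gripper": 0.02}, {"delta_pos": [-1, 0, 4], "spin": 0, "gripper": 0.02}]'

```text
clock: 11.83
ee_pos: [0.4808, 0.1767, 0.1172]
eef_rot: [0.0, 0.999, 0.0, 0.047]
wrist_force: [1.2, 0.9, -0.1]
width: 0.509
```

Run:
```python
from h import *
tub();w=shot("wrist","w16");disc(w)
```

```text
P tube lat -2.0 y 0.2 axial-above-mouth -5.6 tooltilt deg 5.4 F [ 1.2  0.9 -0.1] clock 11.83 w 0.509
disc [ 208  208   96  100 7712] [255.36073651 258.11151452]
```

View pics/w16.png

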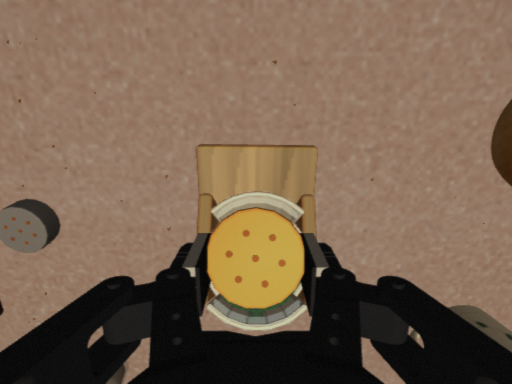

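>>> apply_moves --rows '[{"delta_pos": [-1, 0, 3], "spin": 0, "gripper": 0.02}, {"delta_pos": [-1, 0, 3], "spin": 0, "gripper": 0.02}]'

```text
clock: 12.05
ee_pos: [0.4848, 0.1767, 0.1102]
eef_rot: [0.0, 0.999, 0.0, 0.048]
wrist_force: [2.3, 1.5, 4.7]
width: 0.505
```

Run:
```python
from h import *
tub();w=shot("wrist","w17");disc(w)
```

```text
P tube lat -2.8 y 0.2 axial-above-mouth -13.6 tooltilt deg 5.5 F [2.3 1.5 4.7] clock 12.05 w 0.505
disc [ 208  208   96  100 7717] [255.323053   258.19113645]
```

>>> apply_moves --rows '[{"delta_pos": [0, 0, 0], "spin": 0, "gripper": -1}, {"delta_pos": [0, 0, 0], "spin": 0, "gripper": -1}, {"delta_pos": [0, 0, 0], "spin": 0, "gripper": -1}, {"delta_pos": [0, 0, 0], "spin": 0, "gripper": -1}, {"delta_pos": [0, 0, 0], "spin": 0, "gripper": -1}]'

```text
clock: 12.52
ee_pos: [0.4836, 0.1764, 0.1089]
eef_rot: [0.0, 0.999, -0.0, 0.046]
wrist_force: [0.5, -0.3, -1.0]
width: 0.997
```

Run:
```python
from h import *
tub();w=shot("wrist","w18")
```

```text
P tube lat -4.5 y -0.1 axial-above-mouth -14.1 tooltilt deg 5.2 F [ 0.5 -0.3 -1. ] clock 12.52 w 0.997
```

View pics/w18.png

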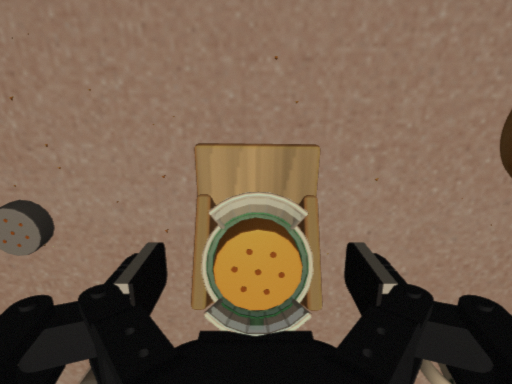

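Run:
```python
from h import *
import pickle
w=pickle.load(open("w18.pkl","rb"))
cs=[(.023,.020,(255,0,0)),(.023,.040,(0,0,255)),(.0325,.105,(0,255,255))]
cv2.imwrite("pics/w18o.png",overlay(w,(190,180,140,160),4,cs,""))
s=shot("side","s9")
cv2.imwrite("pics/s9c.png",cv2.resize(s["image"][130:215,190:290,::-1],None,fx=5,fy=5,interpolation=cv2.INTER_CUBIC))
```

```text
(no output)
```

View pics/w18o.png

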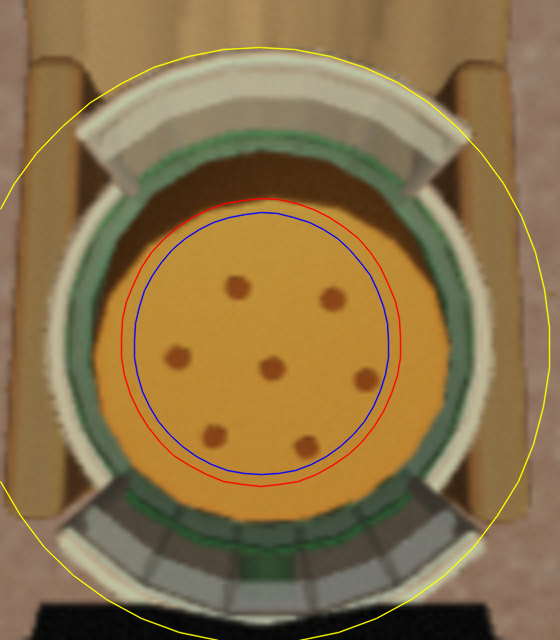

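View pics/s9c.png

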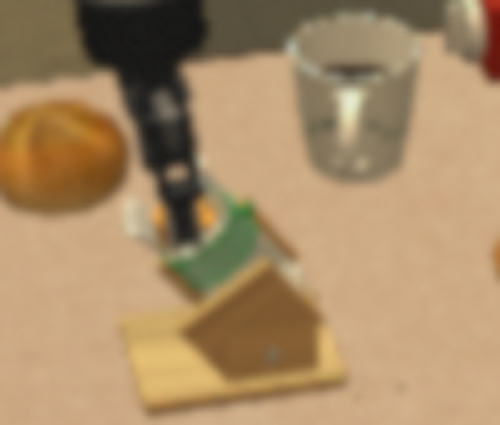

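Run:
```python
from h import *
import pickle
w=pickle.load(open("w18.pkl","rb"));K,R,o=cam(w)
u,v=190+272/4,180+362/4
for dep in(.150,.156,.162):
    P=o+R.T@(np.array([(u-K[0,2])/K[0,0],-(v-K[1,2])/K[1,1],-1])*dep)
    d=P-M;print(P.round(4),"lat",d@XT*1e3,"ax",d@AX*1e3,"y",d[1]*1e3)
```

```text
[0.4915 0.1783 0.1184] lat 3.945403536632903 ax -16.829066948687885 y 1.7837676892733245
[0.495  0.1783 0.1133] lat 3.961383630866002 ax -23.017706422512664 y 1.8271376542461637
[0.4986 0.1784 0.1083] lat 3.977363725099145 ax -29.20634589633747 y 1.8705076192189751
```

>>> apply_moves --rows '[{"delta_pos": [0, 0, -20], "spin": 0, "gripper": -1}, {"delta_pos": [0, 0, -25], "spin": 0, "gripper": -1}, {"delta_pos": [0, 0, -10], "spin": 0, "gripper": 1}, {"delta_pos": [0, 0, 0], "spin": 0, "gripper": 1}, {"delta_pos": [0, 0, 0], "spin": 0, "gripper": 1}, {"delta_pos": [0, 0, 0], "spin": 0, "gripper": 1}, {"delta_pos": [0, 0, 0], "spin": 0, "gripper": 1}, {"delta_pos": [0, 0, 0], "spin": 0, "gripper": 1}, {"delta_pos": [0, 0, 0], "spin": 0, "gripper": 1}, {"delta_pos": [0, 0, 0], "spin": 0, "gripper": 1}]'

```text
clock: 13.45
ee_pos: [0.4766, 0.1761, 0.1618]
eef_rot: [0.0, 0.999, -0.001, 0.042]
wrist_force: [1.0, 0.6, 0.8]
width: 0.001
```

Run:
```python
from h import *
go((0.475,0.1775,0.125))
w=shot("wrist","w19")
```

```text
clock 13.45 tcp [0.4766 0.1761 0.1618] width 0.001 F [1.  0.6 0.8] yaw err deg 0.03 zaxis [ 0.0834 -0.0015 -0.9965]
to (0.475, 0.1775, 0.125) tool delta mm [ 4.6  1.5 36.6]
```

View pics/w19.png

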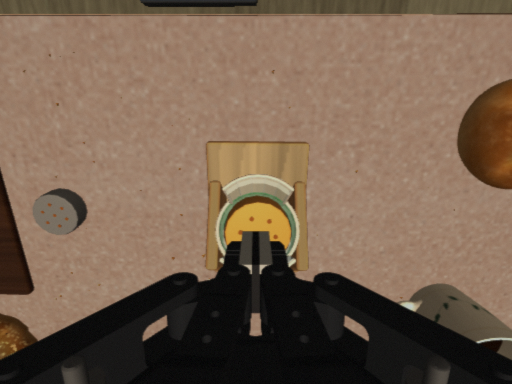

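>>> apply_moves --rows '[{"delta_pos": [3, 1, 12], "spin": 0, "gripper": 1}, {"delta_pos": [2, 0.5, 12], "spin": 0, "gripper": 1}, {"delta_pos": [0, 0, 9], "spin": 0, "gripper": 1}, {"delta_pos": [0, 0, 0], "spin": 0, "gripper": 1}]'

```text
clock: 13.83
ee_pos: [0.4747, 0.1776, 0.1272]
eef_rot: [0.0, 0.999, -0.001, 0.042]
wrist_force: [0.1, 0.4, 0.4]
width: -0.002
```

Run:
```python
from h import *
go((0.475,0.1775,0.105))
```

```text
clock 13.83 tcp [0.4747 0.1776 0.1272] width -0.002 F [0.1 0.4 0.4] yaw err deg 0.03 zaxis [ 0.0843 -0.0014 -0.9964]
to (0.475, 0.1775, 0.105) tool delta mm [ 1.6 -0.1 22.1]
```

>>> apply_moves --rows '[{"delta_pos": [0.5, 0, 5], "spin": 0, "gripper": 1}, {"delta_pos": [0.5, 0, 5], "spin": 0, "gripper": 1}, {"delta_pos": [0, 0, 4], "spin": 0, "gripper": 1}, {"delta_pos": [0, 0, 4], "spin": 0, "gripper": 1}]'

```text
clock: 14.17
ee_pos: [0.4765, 0.1775, 0.1097]
eef_rot: [0.0, 0.999, -0.001, 0.044]
wrist_force: [0.7, 0.4, 0.4]
width: -0.001
```

Run:
```python
from h import *
go((0.475,0.1775,0.105));shot("wrist","w20")
```

```text
clock 14.17 tcp [0.4765 0.1775 0.1097] width -0.001 F [0.7 0.4 0.4] yaw err deg 0.03 zaxis [ 0.0877 -0.0013 -0.9961]
to (0.475, 0.1775, 0.105) tool delta mm [ 1.9 -0.   4.5]
```

View pics/w20.png

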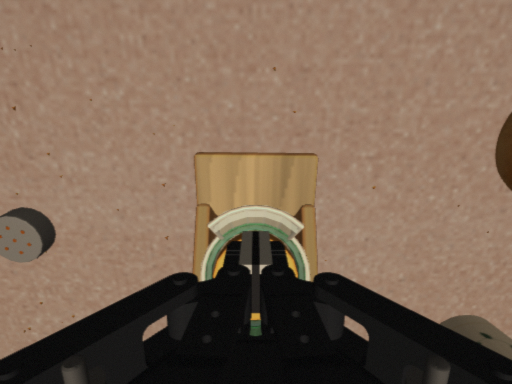

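>>> apply_moves --rows '[{"delta_pos": [0, 0, 4], "spin": 0, "gripper": 1}, {"delta_pos": [0, 0, 4], "spin": 0, "gripper": 1}, {"delta_pos": [0, 0, 3], "spin": 0, "gripper": 1}]'

```text
clock: 14.47
ee_pos: [0.479, 0.1775, 0.0981]
eef_rot: [0.0, 0.999, -0.0, 0.046]
wrist_force: [6.4, -0.3, 8.8]
width: -0.001
```

Run:
```python
from h import *
go((0.475,0.1775,0.105));shot("wrist","w21")
```

```text
clock 14.47 tcp [0.479  0.1775 0.0981] width -0.001 F [ 6.4 -0.3  8.8] yaw err deg 0.04 zaxis [ 0.0913 -0.001  -0.9958]
to (0.475, 0.1775, 0.105) tool delta mm [ 3.4 -0.  -7.2]
```

View pics/w21.png

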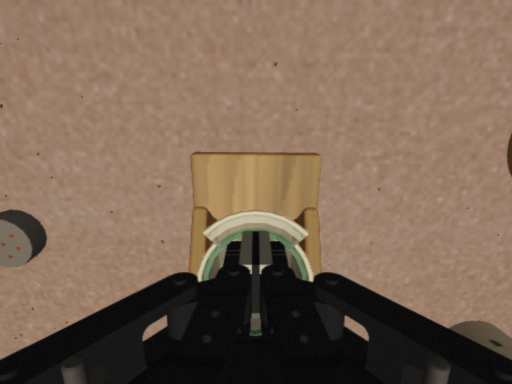

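>>> apply_moves --rows '[{"delta_pos": [0, 0, -20], "spin": 0, "gripper": 1}, {"delta_pos": [0, 0, -35], "spin": 0, "gripper": 1}, {"delta_pos": [10, 0, -35], "spin": 0, "gripper": -1}, {"delta_pos": [10, 0, 0], "spin": 0, "gripper": -1}, {"delta_pos": [0, 0, 0], "spin": 0, "gripper": -1}, {"delta_pos": [0, 0, 0], "spin": 0, "gripper": -1}]'

```text
clock: 15.02
ee_pos: [0.4508, 0.1774, 0.1873]
eef_rot: [0.001, 0.999, -0.0, 0.045]
wrist_force: [0.1, 0.7, -0.2]
width: 0.563
```

Run:
```python
from h import *
go((0.475,0.1775,0.2));w=shot("wrist","w22")
q=proj(w,M).astype(int);print(q)
cs=[(.023,.020,(255,0,0)),(.023,.040,(0,0,255)),(.0325,.105,(0,255,255))]
u0,v0=q[0]-70,q[1]-70
cv2.imwrite("pics/w22o.png",overlay(w,(u0,v0,140,140),4,cs,""));cv2.imwrite("pics/w22c.png",overlay(w,(u0,v0,140,140),4,[],""))
```

```text
clock 15.02 tcp [0.4508 0.1774 0.1873] width 0.563 F [ 0.1  0.7 -0.2] yaw err deg 0.08 zaxis [ 0.09   -0.001  -0.9959]
to (0.475, 0.1775, 0.2) tool delta mm [-25.2   0.1 -10.5]
[253 239]
```

View pics/w22o.png

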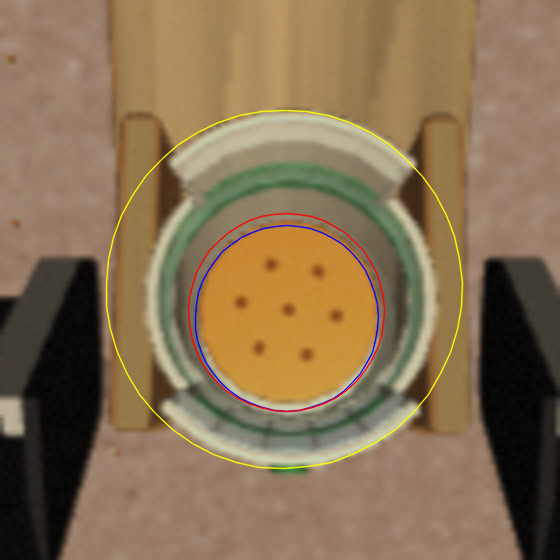

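>>> apply_moves --rows '[{"delta_pos": [0, -15, -15], "spin": 0, "gripper": -1}, {"delta_pos": [-2, -33, -10], "spin": 0, "gripper": -1}, {"delta_pos": [-3, -34, 0], "spin": 0, "gripper": -1}, {"delta_pos": [-3, -34, 0], "spin": 0, "gripper": -1}, {"delta_pos": [-4, -34, 0], "spin": 0, "gripper": -1}, {"delta_pos": [-4, -34, 0], "spin": 0, "gripper": -1}, {"delta_pos": [-4, -34, 0], "spin": 0, "gripper": -1}, {"delta_pos": [-4, -34, 0], "spin": 0, "gripper": -1}, {"delta_pos": [-4, -34, 0], "spin": 0, "gripper": -1}, {"delta_pos": [-4, -34, 0], "spin": 0, "gripper": -1}, {"delta_pos": [-4, -34, 0], "spin": 0, "gripper": -1}, {"delta_pos": [0, -20, 0], "spin": 0, "gripper": -1}]'

```text
clock: 16.07
ee_pos: [0.4858, -0.2124, 0.1999]
eef_rot: [-0.002, 0.999, 0.003, 0.033]
wrist_force: [-0.1, 0.8, -0.1]
width: 1.002
```

>>> apply_moves --rows '[{"delta_pos": [0, 0, 0], "spin": 0, "gripper": -1}, {"delta_pos": [0, 0, 0], "spin": 0, "gripper": -1}]'

```text
clock: 16.23
ee_pos: [0.4856, -0.2172, 0.1965]
eef_rot: [0.001, 0.999, 0.004, 0.031]
wrist_force: [0.3, 0.4, 0.1]
width: 0.998
```

Run:
```python
from h import *
go((0.4896,-0.2276,0.06))
```

```text
clock 16.23 tcp [ 0.4856 -0.2172  0.1965] width 0.998 F [0.3 0.4 0.1] yaw err deg 0.1 zaxis [ 0.0629  0.0089 -0.998 ]
to (0.4896, -0.2276, 0.06) tool delta mm [  4.6 -11.7 136.4]
```

>>> apply_moves --rows '[{"delta_pos": [2, -4, 25], "spin": 0, "gripper": -1}, {"delta_pos": [1, -4, 30], "spin": 0, "gripper": -1}, {"delta_pos": [1, -4, 30], "spin": 0, "gripper": -1}, {"delta_pos": [0, -1, 25], "spin": 0, "gripper": -1}, {"delta_pos": [0, 0, 12], "spin": 0, "gripper": -1}, {"delta_pos": [0, 0, 0], "spin": 0, "gripper": -1}]'

```text
clock: 16.73
ee_pos: [0.4899, -0.2243, 0.0668]
eef_rot: [-0.001, 1.0, 0.006, 0.03]
wrist_force: [0.7, 0.4, 0.8]
width: 1.002
```

Run:
```python
from h import *
go((0.4896,-0.2276,0.02))
```

```text
clock 16.73 tcp [ 0.4899 -0.2243  0.0668] width 1.002 F [0.7 0.4 0.8] yaw err deg -0.1 zaxis [ 0.0608  0.0118 -0.9981]
to (0.4896, -0.2276, 0.02) tool delta mm [ 3.1 -3.9 46.7]
```

>>> apply_moves --rows '[{"delta_pos": [2, -2, 15], "spin": 0, "gripper": -1}, {"delta_pos": [1, -2, 15], "spin": 0, "gripper": -1}, {"delta_pos": [1, 0, 10], "spin": 0, "gripper": -1}, {"delta_pos": [0, 0, 0], "spin": 0, "gripper": -1}]'

```text
clock: 17.07
ee_pos: [0.4891, -0.2242, 0.0259]
eef_rot: [-0.003, 1.0, 0.006, 0.03]
wrist_force: [-0.4, -0.7, -0.0]
width: 0.996
```

Run:
```python
from h import *
go((0.4896,-0.2276,0.021))
```

```text
clock 17.07 tcp [ 0.4891 -0.2242  0.0259] width 0.996 F [-0.4 -0.7 -0. ] yaw err deg -0.34 zaxis [ 0.0601  0.0131 -0.9981]
to (0.4896, -0.2276, 0.021) tool delta mm [-0.2 -3.5  4.9]
```

>>> apply_moves --rows '[{"delta_pos": [0, -3, 5], "spin": 0, "gripper": -1}, {"delta_pos": [0, -1, 0], "spin": 0, "gripper": 1}, {"delta_pos": [0, 0, 0], "spin": 0, "gripper": 1}, {"delta_pos": [0, 0, 0], "spin": 0, "gripper": 1}, {"delta_pos": [0, 0, 0], "spin": 0, "gripper": 1}, {"delta_pos": [0, 0, 0], "spin": 0, "gripper": 1}, {"delta_pos": [0, 0, 0], "spin": 0, "gripper": 1}]'

```text
clock: 17.65
ee_pos: [0.4915, -0.228, 0.0251]
eef_rot: [-0.004, 0.999, 0.005, 0.033]
wrist_force: [-0.1, -0.8, -0.3]
width: 0.501
```

Run:
```python
from h import *
go((0.4896,-0.2276,0.021))
```

```text
clock 17.65 tcp [ 0.4915 -0.228   0.0251] width 0.501 F [-0.1 -0.8 -0.3] yaw err deg -0.48 zaxis [ 0.065   0.0095 -0.9978]
to (0.4896, -0.2276, 0.021) tool delta mm [2.1 0.4 4. ]
```

>>> apply_moves --rows '[{"delta_pos": [0, 0, 0], "spin": 0, "gripper": -0.4}, {"delta_pos": [1, 0, 0], "spin": 0, "gripper": -0.4}, {"delta_pos": [1, 0, 4], "spin": 0, "gripper": -0.4}, {"delta_pos": [0, 0, 2], "spin": 0, "gripper": 1}, {"delta_pos": [0, 0, 0], "spin": 0, "gripper": 1}, {"delta_pos": [0, 0, 0], "spin": 0, "gripper": 1}, {"delta_pos": [0, 0, 0], "spin": 0, "gripper": 1}, {"delta_pos": [0, 0, 0], "spin": 0, "gripper": 1}]'

```text
clock: 18.32
ee_pos: [0.49, -0.2282, 0.0196]
eef_rot: [-0.004, 0.999, 0.004, 0.033]
wrist_force: [-0.5, 1.3, 2.4]
width: 0.505
```

Run:
```python
from h import *
go((0.4896,-0.2276,0.021))
```

```text
clock 18.32 tcp [ 0.49   -0.2282  0.0196] width 0.505 F [-0.5  1.3  2.4] yaw err deg -0.48 zaxis [ 0.0664  0.0085 -0.9978]
to (0.4896, -0.2276, 0.021) tool delta mm [ 0.3  0.6 -1.4]
```

>>> apply_moves --rows '[{"delta_pos": [0, 0, -15], "spin": 0, "gripper": 1}, {"delta_pos": [0, 0, -30], "spin": 0, "gripper": 1}, {"delta_pos": [0, 0, -36], "spin": 0, "gripper": 1}, {"delta_pos": [0, 5, -38], "spin": 0, "gripper": 1}, {"delta_pos": [0, 15, -33], "spin": 0, "gripper": 1}, {"delta_pos": [0, 25, -25], "spin": 0, "gripper": 1}, {"delta_pos": [0, 33, -10], "spin": 0, "gripper": 1}, {"delta_pos": [0, 34, -3], "spin": 0, "gripper": 1}, {"delta_pos": [0, 34, -3], "spin": 0, "gripper": 1}, {"delta_pos": [0, 34, -3], "spin": 0, "gripper": 1}, {"delta_pos": [0, 34, -2], "spin": 0, "gripper": 1}, {"delta_pos": [0, 34, 0], "spin": 0, "gripper": 1}]'

```text
clock: 19.32
ee_pos: [0.4742, 0.0219, 0.2269]
eef_rot: [0.002, 0.999, 0.006, 0.032]
wrist_force: [0.8, 0.3, 0.2]
width: 0.506
```

Run:
```python
from h import *
go((0.488,0.1765,0.185))
```

```text
clock 19.32 tcp [0.4742 0.0219 0.2269] width 0.506 F [0.8 0.3 0.2] yaw err deg 0.2 zaxis [ 0.0642  0.0114 -0.9979]
to (0.488, 0.1765, 0.185) tool delta mm [-10.5 154.1  44.5]
```

>>> apply_moves --rows '[{"delta_pos": [-3, 32, 4], "spin": 0, "gripper": 1}, {"delta_pos": [-3, 32, 5], "spin": 0, "gripper": 1}, {"delta_pos": [-3, 32, 6], "spin": 0, "gripper": 1}, {"delta_pos": [-2, 25, 6], "spin": 0, "gripper": 1}, {"delta_pos": [0, 15, 3], "spin": 0, "gripper": 1}, {"delta_pos": [0, 0, 0], "spin": 0, "gripper": 1}, {"delta_pos": [0, 0, 0], "spin": 0, "gripper": 1}]'

```text
clock: 19.9
ee_pos: [0.4846, 0.1712, 0.2029]
eef_rot: [-0.002, 0.999, 0.006, 0.031]
wrist_force: [0.3, 0.2, -0.4]
width: 0.507
```

Run:
```python
from h import *
go((0.487,0.1765,0.161))
w=shot("wrist","w23");disc(w)
```

```text
clock 19.9 tcp [0.4846 0.1712 0.2029] width 0.507 F [ 0.3  0.2 -0.4] yaw err deg -0.24 zaxis [ 0.0622  0.0124 -0.998 ]
to (0.487, 0.1765, 0.161) tool delta mm [ 0.1  4.8 42. ]
disc [ 211  219   90   81 5673] [255.33192314 258.59227922]
```

View pics/w23.png

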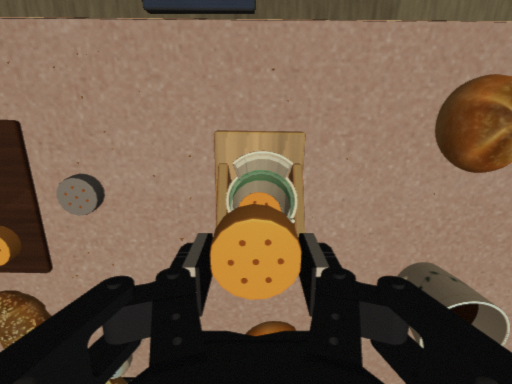

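>>> apply_moves --rows '[{"delta_pos": [0, 2, 14], "spin": 0, "gripper": 1}, {"delta_pos": [0, 2, 12], "spin": 0, "gripper": 1}, {"delta_pos": [0, 1, 10], "spin": 0, "gripper": 1}, {"delta_pos": [0, 0, 0], "spin": 0, "gripper": 1}]'

```text
clock: 20.28
ee_pos: [0.4879, 0.1722, 0.167]
eef_rot: [0.0, 0.999, 0.006, 0.032]
wrist_force: [-0.8, -0.3, -0.4]
width: 0.509
```

Run:
```python
from h import *
go((0.487,0.1765,0.156))
```

```text
clock 20.28 tcp [0.4879 0.1722 0.167 ] width 0.509 F [-0.8 -0.3 -0.4] yaw err deg 0.07 zaxis [ 0.0649  0.0116 -0.9978]
to (0.487, 0.1765, 0.156) tool delta mm [ 1.6  4.2 11. ]
```

>>> apply_moves --rows '[{"delta_pos": [1, 4, 4], "spin": 0, "gripper": 1}, {"delta_pos": [1, 1, 4], "spin": 0, "gripper": 1}, {"delta_pos": [0, 0, 3], "spin": 0, "gripper": 1}, {"delta_pos": [0, 0, 3], "spin": 0, "gripper": 0.02}]'

```text
clock: 20.62
ee_pos: [0.4881, 0.1755, 0.1548]
eef_rot: [0.002, 0.999, 0.006, 0.034]
wrist_force: [-9.0, -0.9, 25.4]
width: 0.511
```

Run:
```python
from h import *
go((0.487,0.1765,0.15))
```

```text
clock 20.62 tcp [0.4881 0.1755 0.1548] width 0.511 F [-9.  -0.9 25.4] yaw err deg 0.28 zaxis [ 0.069   0.0116 -0.9976]
to (0.487, 0.1765, 0.15) tool delta mm [1.4 1.  4.7]
```

Contact is at the expected height. I press on, as with the first round.

>>> apply_moves --rows '[{"delta_pos": [1, 0.5, 6], "spin": 0, "gripper": 0.02}, {"delta_pos": [2, 0, 7], "spin": 0, "gripper": 0.02}, {"delta_pos": [2, 0, 7], "spin": 0, "gripper": 0.02}]'

```text
clock: 20.87
ee_pos: [0.4886, 0.1771, 0.145]
eef_rot: [0.002, 0.999, 0.007, 0.044]
wrist_force: [-12.6, 3.3, 37.4]
width: 0.51
```

Run:
```python
from h import *
go((0.487,0.1765,0.15))
w=shot("wrist","w24");disc(w)
```

```text
clock 20.87 tcp [0.4886 0.1771 0.145 ] width 0.51 F [-12.6   3.3  37.4] yaw err deg 0.26 zaxis [ 0.0889  0.0147 -0.9959]
to (0.487, 0.1765, 0.15) tool delta mm [ 1.1 -0.6 -5.1]
disc [ 208  214   95   95 7163] [255.37554097 261.03029457]
```

>>> apply_moves --rows '[{"delta_pos": [2, 0, 6], "spin": 0, "gripper": 0.02}, {"delta_pos": [2, 0, 7], "spin": 0, "gripper": 0.02}, {"delta_pos": [2, 0, 7], "spin": 0, "gripper": 0.02}]'

```text
clock: 21.17
ee_pos: [0.4892, 0.1791, 0.1401]
eef_rot: [0.001, 0.998, 0.009, 0.059]
wrist_force: [-29.9, -8.2, 71.2]
width: 0.515
```

Run:
```python
from h import *
tub();go((0.487,0.1765,0.15))
w=shot("wrist","w25");disc(w)
```

```text
P tube lat 17.8 y 2.4 axial-above-mouth 8.4 tooltilt deg 6.7 F [-29.9  -8.2  71.2] clock 21.17 w 0.515
clock 21.17 tcp [0.4892 0.1791 0.1401] width 0.515 F [-29.9  -8.2  71.2] yaw err deg 0.16 zaxis [ 0.1173  0.0185 -0.9929]
to (0.487, 0.1765, 0.15) tool delta mm [  1.   -2.4 -10.2]
disc [ 207  213   97   97 7654] [255.24836687 261.67141364]
```

View pics/w25.png

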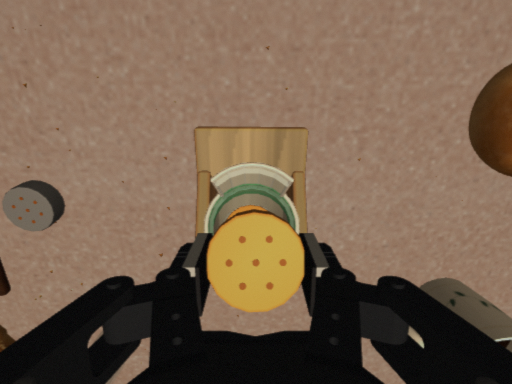

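>>> apply_moves --rows '[{"delta_pos": [4, -2, -4], "spin": 0, "gripper": 0.02}, {"delta_pos": [3, -1, 0], "spin": 0, "gripper": 0.02}, {"delta_pos": [1, 0, 4], "spin": 0, "gripper": 0.02}, {"delta_pos": [1, 0, 5], "spin": 0, "gripper": 0.02}, {"delta_pos": [2, 0, 5], "spin": 0, "gripper": 0.02}]'

```text
clock: 21.63
ee_pos: [0.4824, 0.1764, 0.1352]
eef_rot: [0.0, 0.998, 0.01, 0.068]
wrist_force: [-6.2, 1.0, 16.5]
width: 0.511
```

Run:
```python
from h import *
tub()
w=shot("wrist","w26");disc(w)
s=shot("side","s10")
cv2.imwrite("pics/s10c.png",cv2.resize(s["image"][130:215,190:290,::-1],None,fx=7,fy=7,interpolation=cv2.INTER_CUBIC))
```

```text
P tube lat 9.4 y -0.2 axial-above-mouth 8.4 tooltilt deg 7.8 F [-6.2  1.  16.5] clock 21.63 w 0.511
disc [ 207  212   98   98 7784] [255.31294964 262.20233813]
```

View pics/w26.png

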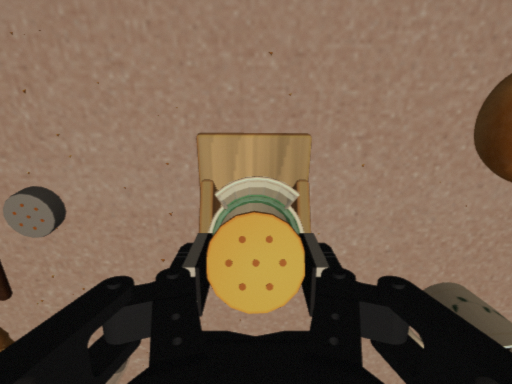

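View pics/s10c.png

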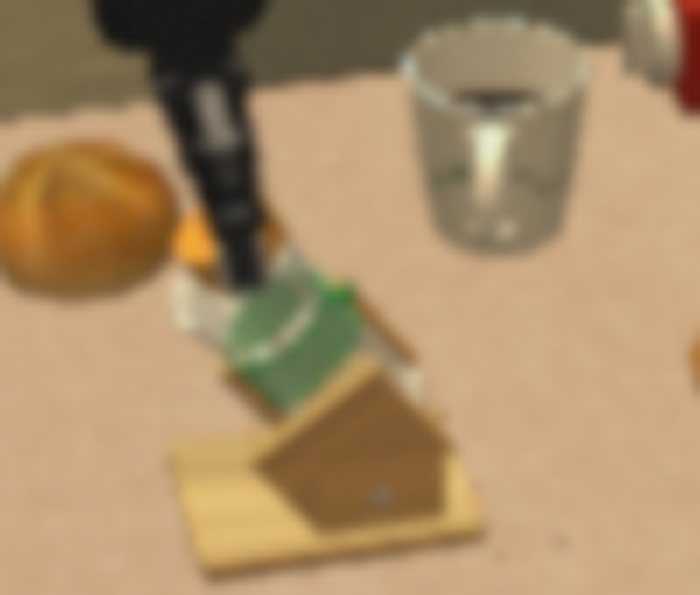

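>>> apply_moves --rows '[{"delta_pos": [4, 0, 4], "spin": 0, "gripper": 0.02}, {"delta_pos": [2, 0, 4], "spin": 0, "gripper": 0.02}, {"delta_pos": [-1, 0, 4], "spin": 0, "gripper": 0.02}, {"delta_pos": [-2, 0, 4], "spin": 0, "gripper": 0.02}]'

```text
clock: 22.07
ee_pos: [0.4821, 0.1769, 0.1173]
eef_rot: [0.0, 0.998, 0.01, 0.068]
wrist_force: [-0.0, -0.0, -0.1]
width: 0.509
```

Run:
```python
from h import *
tub()
w=shot("wrist","w27");disc(w)
```

```text
P tube lat -1.1 y 0.3 axial-above-mouth -6.1 tooltilt deg 7.8 F [-0.  -0.  -0.1] clock 22.07 w 0.509
disc [ 207  213   98   97 7874] [255.41744983 262.93446787]
```

View pics/w27.png

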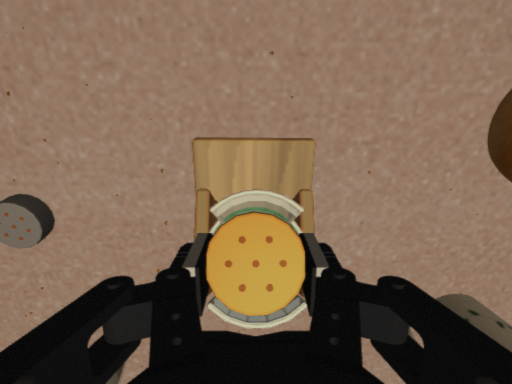

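Centred in the mouth with no contact. Down a bit more, then release.

>>> apply_moves --rows '[{"delta_pos": [-2, 0, 4], "spin": 0, "gripper": 0.02}, {"delta_pos": [-1, 0, 3], "spin": 0, "gripper": 0.02}, {"delta_pos": [0, 0, 0], "spin": 0, "gripper": -1}, {"delta_pos": [0, 0, 0], "spin": 0, "gripper": -1}, {"delta_pos": [0, 0, 0], "spin": 0, "gripper": -1}, {"delta_pos": [0, 0, 0], "spin": 0, "gripper": -1}, {"delta_pos": [0, 0, 0], "spin": 0, "gripper": -1}]'

```text
clock: 22.7
ee_pos: [0.4869, 0.1768, 0.1071]
eef_rot: [0.001, 0.998, 0.01, 0.066]
wrist_force: [-1.2, -0.2, 0.9]
width: 1.0
```

Run:
```python
from h import *
tub()
w=shot("wrist","w28")
cs=[(.023,.040,(255,0,0)),(.0325,.105,(0,255,255))]
cv2.imwrite("pics/w28o.png",overlay(w,(190,180,140,160),3,cs,""))
```

```text
P tube lat -3.1 y 0.1 axial-above-mouth -17.3 tooltilt deg 7.5 F [-1.2 -0.2  0.9] clock 22.70 w 1.000
```

View pics/w28o.png

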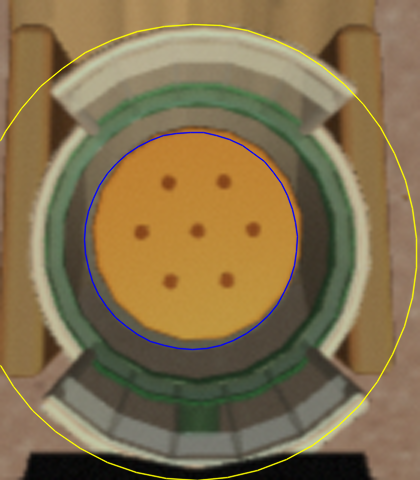

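>>> apply_moves --rows '[{"delta_pos": [0, 0, -25], "spin": 0, "gripper": -1}, {"delta_pos": [0, 0, -35], "spin": 0, "gripper": -1}, {"delta_pos": [-5, -15, -30], "spin": 0, "gripper": -1}, {"delta_pos": [-9, -30, -5], "spin": 0, "gripper": -1}, {"delta_pos": [-10, -32, 0], "spin": 0, "gripper": -1}, {"delta_pos": [-10, -32, 0], "spin": 0, "gripper": -1}, {"delta_pos": [-10, -32, 0], "spin": 0, "gripper": -1}, {"delta_pos": [-10, -32, 0], "spin": 0, "gripper": -1}, {"delta_pos": [-10, -32, 0], "spin": 0, "gripper": -1}, {"delta_pos": [-10, -32, 0], "spin": 0, "gripper": -1}, {"delta_pos": [-10, -32, 0], "spin": 0, "gripper": -1}, {"delta_pos": [-5, -20, 0], "spin": 0, "gripper": -1}]'

```text
clock: 23.75
ee_pos: [0.5645, -0.1234, 0.2157]
eef_rot: [-0.004, 0.998, 0.009, 0.068]
wrist_force: [-0.6, 0.9, -0.9]
width: 0.998
```

>>> apply_moves --rows '[{"delta_pos": [0, 0, 0], "spin": 0, "gripper": -1}, {"delta_pos": [0, 0, 0], "spin": 0, "gripper": -1}]'

```text
clock: 23.92
ee_pos: [0.5651, -0.1279, 0.2154]
eef_rot: [-0.001, 0.998, 0.008, 0.069]
wrist_force: [0.0, 0.4, -1.0]
width: 1.0
```

Run:
```python
from h import *
go((0.582,-0.1336,0.065))
w=shot("wrist","w29")
hsv=cv2.cvtColor(w["image"],cv2.COLOR_RGB2HSV)
m=cv2.inRange(hsv,(15,150,190),(28,255,255));n,l,st,ce=cv2.connectedComponentsWithStats(m)
for i in range(1,n):
    if st[i,4]>200: print(st[i],plane(w,*ce[i],.032).round(4))
```

```text
clock 23.92 tcp [ 0.5651 -0.1279  0.2154] width 1.0 F [ 0.   0.4 -1. ] yaw err deg -0.09 zaxis [ 0.1369  0.0167 -0.9904]
to (0.582, -0.1336, 0.065) tool delta mm [  3.8  -8.2 151.1]
[ 145  145   41   39 1247] [ 0.5791 -0.2228  0.032 ]
[ 228  148   41   38 1214] [ 0.582  -0.1327  0.032 ]
[236 320  26  15 249] [ 0.8207 -0.1345  0.032 ]
```

View pics/w29.png

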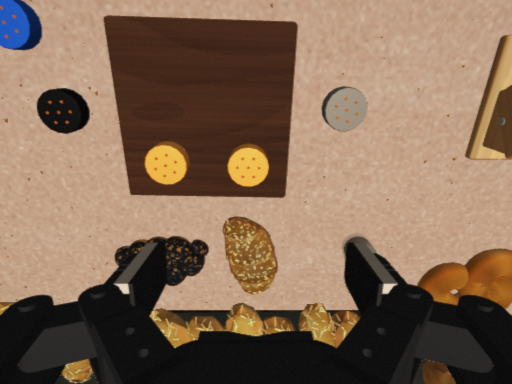

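>>> apply_moves --rows '[{"delta_pos": [1, -3, 25], "spin": 0, "gripper": -1}, {"delta_pos": [1, -3, 30], "spin": 0, "gripper": -1}, {"delta_pos": [1, -3, 30], "spin": 0, "gripper": -1}, {"delta_pos": [1, -2, 28], "spin": 0, "gripper": -1}, {"delta_pos": [0, 0, 15], "spin": 0, "gripper": -1}, {"delta_pos": [0, 0, 0], "spin": 0, "gripper": -1}]'

```text
clock: 24.47
ee_pos: [0.5793, -0.1292, 0.0868]
eef_rot: [-0.006, 0.997, 0.007, 0.072]
wrist_force: [-1.5, 0.1, -0.3]
width: 1.004
```

Run:
```python
from h import *
go((0.582,-0.1336,0.021))
```

```text
clock 24.47 tcp [ 0.5793 -0.1292  0.0868] width 1.004 F [-1.5  0.1 -0.3] yaw err deg -0.58 zaxis [ 0.1428  0.0156 -0.9896]
to (0.582, -0.1336, 0.021) tool delta mm [ 6.8 -5.3 65.5]
```

>>> apply_moves --rows '[{"delta_pos": [2, -2, 17], "spin": 0, "gripper": -1}, {"delta_pos": [2, -2, 18], "spin": 0, "gripper": -1}, {"delta_pos": [2, -1, 13], "spin": 0, "gripper": -1}, {"delta_pos": [1, 0, 5], "spin": 0, "gripper": -1}, {"delta_pos": [0, 0, 0], "spin": 0, "gripper": -1}]'

```text
clock: 24.88
ee_pos: [0.5811, -0.1284, 0.0365]
eef_rot: [-0.009, 0.997, 0.007, 0.074]
wrist_force: [-0.3, -0.9, 1.1]
width: 0.996
```

Run:
```python
from h import *
go((0.582,-0.1336,0.0195))
```

```text
clock 24.88 tcp [ 0.5811 -0.1284  0.0365] width 0.996 F [-0.3 -0.9  1.1] yaw err deg -0.98 zaxis [ 0.1472  0.0151 -0.989 ]
to (0.582, -0.1336, 0.0195) tool delta mm [ 1.7 -5.5 16.9]
```

>>> apply_moves --rows '[{"delta_pos": [1, -4, 8], "spin": 0.5, "gripper": -1}, {"delta_pos": [1, -2, 7], "spin": 0.5, "gripper": -1}, {"delta_pos": [0, 0, 2], "spin": 0, "gripper": -1}, {"delta_pos": [0, 0, 0], "spin": 0, "gripper": -1}]'

```text
clock: 25.22
ee_pos: [0.5832, -0.134, 0.0217]
eef_rot: [-0.0, 0.997, 0.007, 0.076]
wrist_force: [0.0, 0.7, -0.0]
width: 0.996
```

Run:
```python
from h import *
go((0.582,-0.1336,0.0195))
```

```text
clock 25.22 tcp [ 0.5832 -0.134   0.0217] width 0.996 F [ 0.   0.7 -0. ] yaw err deg 0.03 zaxis [ 0.1522  0.0131 -0.9883]
to (0.582, -0.1336, 0.0195) tool delta mm [1.6 0.4 2. ]
```

>>> apply_moves --rows '[{"delta_pos": [1.5, 0, 3], "spin": 0, "gripper": 1}, {"delta_pos": [0, 0, 0.5], "spin": 0, "gripper": 1}, {"delta_pos": [0, 0, 0], "spin": 0, "gripper": 1}, {"delta_pos": [0, 0, 0], "spin": 0, "gripper": 1}, {"delta_pos": [0, 0, 0], "spin": 0, "gripper": 1}, {"delta_pos": [0, 0, 0], "spin": 0, "gripper": 1}, {"delta_pos": [0, 0, 0], "spin": 0, "gripper": 1}]'

```text
clock: 25.8
ee_pos: [0.5827, -0.1344, 0.0194]
eef_rot: [-0.0, 0.997, 0.006, 0.077]
wrist_force: [-0.4, 0.3, 0.4]
width: 0.513
```

Run:
```python
from h import *
go((0.582,-0.1336,0.0195))
```

```text
clock 25.8 tcp [ 0.5827 -0.1344  0.0194] width 0.513 F [-0.4  0.3  0.4] yaw err deg 0.03 zaxis [ 0.1544  0.012  -0.9879]
to (0.582, -0.1336, 0.0195) tool delta mm [ 0.7  0.8 -0.2]
```

>>> apply_moves --rows '[{"delta_pos": [-2, 0, -15], "spin": 0, "gripper": 1}, {"delta_pos": [-4, 0, -30], "spin": 0, "gripper": 1}, {"delta_pos": [-4, 0, -36], "spin": 0, "gripper": 1}, {"delta_pos": [0, 5, -38], "spin": 0, "gripper": 1}, {"delta_pos": [5, 15, -33], "spin": 0, "gripper": 1}, {"delta_pos": [8, 22, -25], "spin": 0, "gripper": 1}, {"delta_pos": [9, 30, -10], "spin": 0, "gripper": 1}, {"delta_pos": [9, 32, -3], "spin": 0, "gripper": 1}, {"delta_pos": [9, 32, -3], "spin": 0, "gripper": 1}, {"delta_pos": [9, 32, -3], "spin": 0, "gripper": 1}]'

```text
clock: 26.63
ee_pos: [0.5126, 0.0316, 0.2178]
eef_rot: [0.005, 0.997, 0.006, 0.077]
wrist_force: [0.1, 0.8, -0.8]
width: 0.508
```

Run:
```python
from h import *
go((0.487,0.1765,0.19))
```

```text
clock 26.63 tcp [0.5126 0.0316 0.2178] width 0.508 F [ 0.1  0.8 -0.8] yaw err deg 0.6 zaxis [ 0.1544  0.0118 -0.9879]
to (0.487, 0.1765, 0.19) tool delta mm [ 31.  144.3  25.2]
```

>>> apply_moves --rows '[{"delta_pos": [7, 32, -2], "spin": 0, "gripper": 1}, {"delta_pos": [7, 32, 0], "spin": 0, "gripper": 1}, {"delta_pos": [6, 30, 2], "spin": -0.3, "gripper": 1}, {"delta_pos": [4, 20, 3], "spin": -0.3, "gripper": 1}, {"delta_pos": [0, 8, 3], "spin": 0, "gripper": 1}, {"delta_pos": [0, 0, 0], "spin": 0, "gripper": 1}, {"delta_pos": [0, 0, 0], "spin": 0, "gripper": 1}]'

```text
clock: 27.22
ee_pos: [0.4858, 0.1643, 0.2109]
eef_rot: [-0.004, 0.997, 0.006, 0.079]
wrist_force: [0.2, -0.2, -0.0]
width: 0.508
```

Run:
```python
from h import *
go((0.487,0.1765,0.161))
w=shot("wrist","w30");disc(w)
```

```text
clock 27.22 tcp [0.4858 0.1643 0.2109] width 0.508 F [ 0.2 -0.2 -0. ] yaw err deg -0.38 zaxis [ 0.1566  0.0135 -0.9876]
to (0.487, 0.1765, 0.161) tool delta mm [ 6.6 11.6 49.7]
disc [ 210  223   91   76 5358] [255.43150429 260.69148936]
```

View pics/w30.png

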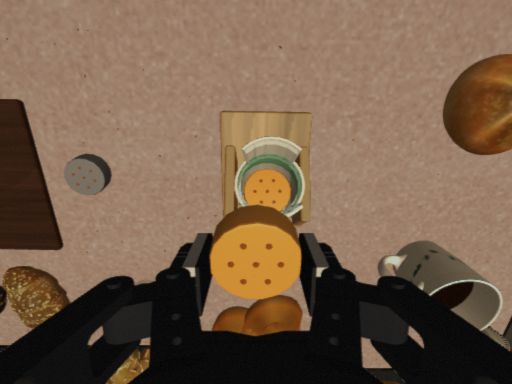

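>>> apply_moves --rows '[{"delta_pos": [2, 5, 14], "spin": 0.3, "gripper": 1}, {"delta_pos": [2, 4, 14], "spin": 0, "gripper": 1}, {"delta_pos": [2, 2, 12], "spin": 0, "gripper": 1}, {"delta_pos": [0, 0, 3], "spin": 0, "gripper": 1}, {"delta_pos": [0, 0, 0], "spin": 0, "gripper": 1}]'

```text
clock: 27.68
ee_pos: [0.4899, 0.1696, 0.1672]
eef_rot: [0.004, 0.997, 0.006, 0.08]
wrist_force: [0.1, -0.4, 0.3]
width: 0.51
```

Run:
```python
from h import *
go((0.487,0.1765,0.156))
```

```text
clock 27.68 tcp [0.4899 0.1696 0.1672] width 0.51 F [ 0.1 -0.4  0.3] yaw err deg 0.46 zaxis [ 0.1595  0.0112 -0.9871]
to (0.487, 0.1765, 0.156) tool delta mm [ 4.7  6.7 10.7]
```

>>> apply_moves --rows '[{"delta_pos": [2, 5, 4], "spin": -0.3, "gripper": 1}, {"delta_pos": [2, 2, 4], "spin": 0, "gripper": 1}, {"delta_pos": [1, 1, 2], "spin": 0, "gripper": 1}, {"delta_pos": [0, 0, 2], "spin": 0, "gripper": 0.02}]'

```text
clock: 28.02
ee_pos: [0.4883, 0.1765, 0.1557]
eef_rot: [0.002, 0.997, 0.006, 0.082]
wrist_force: [-0.5, 0.8, -0.7]
width: 0.509
```

Run:
```python
from h import *
go((0.487,0.1765,0.15))
```

```text
clock 28.02 tcp [0.4883 0.1765 0.1557] width 0.509 F [-0.5  0.8 -0.7] yaw err deg 0.32 zaxis [ 0.1629  0.0108 -0.9866]
to (0.487, 0.1765, 0.15) tool delta mm [ 2.2 -0.1  5.4]
```

>>> apply_moves --rows '[{"delta_pos": [1, 0, 4], "spin": 0, "gripper": 0.02}, {"delta_pos": [2, 0, 6], "spin": 0, "gripper": 0.02}, {"delta_pos": [2, 0, 7], "spin": 0, "gripper": 0.02}]'

```text
clock: 28.27
ee_pos: [0.4914, 0.1782, 0.1486]
eef_rot: [0.002, 0.996, 0.007, 0.093]
wrist_force: [-6.0, 0.2, 38.3]
width: 0.511
```

Run:
```python
from h import *
go((0.487,0.1765,0.15));tub()
w=shot("wrist","w31");disc(w)
```

```text
clock 28.27 tcp [0.4914 0.1782 0.1486] width 0.511 F [-6.   0.2 38.3] yaw err deg 0.26 zaxis [ 0.1859  0.0143 -0.9825]
to (0.487, 0.1765, 0.15) tool delta mm [ 4.1 -1.7 -2.3]
P tube lat 24.1 y 1.6 axial-above-mouth 14.3 tooltilt deg 10.7 F [-6.   0.2 38.3] clock 28.27 w 0.511
disc [ 209  220   93   87 6335] [255.32833465 263.32865036]
```

>>> apply_moves --rows '[{"delta_pos": [4, -1, 4], "spin": 0, "gripper": 0.02}, {"delta_pos": [4, -1, 6], "spin": 0, "gripper": 0.02}, {"delta_pos": [4, 0, 7], "spin": 0, "gripper": 0.02}]'

```text
clock: 28.57
ee_pos: [0.4933, 0.1788, 0.1471]
eef_rot: [0.001, 0.993, 0.01, 0.115]
wrist_force: [-27.0, 0.4, 65.1]
width: 0.511
```

Run:
```python
from h import *
go((0.487,0.1765,0.15));tub()
w=shot("wrist","w32");disc(w)
```

```text
clock 28.57 tcp [0.4933 0.1788 0.1471] width 0.511 F [-27.    0.4  65.1] yaw err deg 0.21 zaxis [ 0.2293  0.0202 -0.9732]
to (0.487, 0.1765, 0.15) tool delta mm [ 5.5 -2.2 -4.3]
P tube lat 24.5 y 2.2 axial-above-mouth 12.2 tooltilt deg 13.3 F [-27.    0.4  65.1] clock 28.57 w 0.511
disc [ 209  221   94   88 6534] [255.5174472  264.23722069]
```

View pics/w32.png

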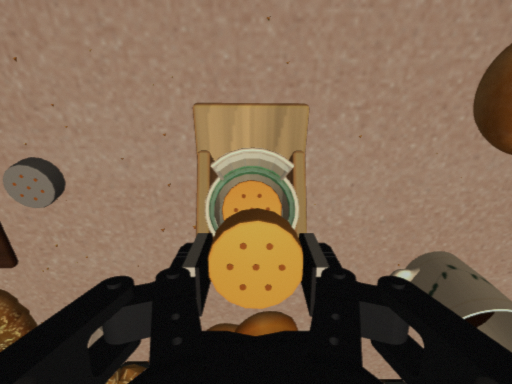

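>>> apply_moves --rows '[{"delta_pos": [4, -2, -4], "spin": 0, "gripper": 0.02}, {"delta_pos": [4, -1, 0], "spin": 0, "gripper": 0.02}, {"delta_pos": [2, 0, 3], "spin": 0, "gripper": 0.02}, {"delta_pos": [2, 0, 5], "spin": 0, "gripper": 0.02}, {"delta_pos": [2, 0, 5], "spin": 0, "gripper": 0.02}]'

```text
clock: 29.03
ee_pos: [0.4847, 0.1776, 0.1416]
eef_rot: [-0.0, 0.992, 0.012, 0.125]
wrist_force: [-8.9, 2.9, 25.2]
width: 0.511
```

Run:
```python
from h import *
go((0.485,0.1765,0.14));tub()
w=shot("wrist","w33");disc(w)
```

```text
clock 29.03 tcp [0.4847 0.1776 0.1416] width 0.511 F [-8.9  2.9 25.2] yaw err deg 0.16 zaxis [ 0.2482  0.0239 -0.9684]
to (0.485, 0.1765, 0.14) tool delta mm [ 0.1 -1.2  1.6]
P tube lat 14.1 y 0.9 axial-above-mouth 12.6 tooltilt deg 14.4 F [-8.9  2.9 25.2] clock 29.03 w 0.511
disc [ 208  220   95   90 6946] [255.33961993 265.36452635]
```

View pics/w33.png

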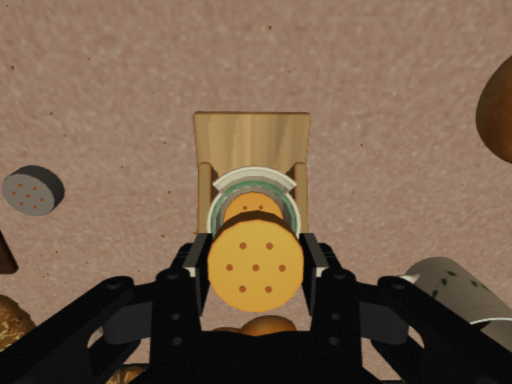

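>>> apply_moves --rows '[{"delta_pos": [2, -0.5, 6], "spin": 0, "gripper": 0.02}, {"delta_pos": [3, -0.5, 6], "spin": 0, "gripper": 0.02}, {"delta_pos": [3, 0, 6], "spin": 0, "gripper": 0.02}]'

```text
clock: 29.33
ee_pos: [0.4838, 0.1786, 0.1264]
eef_rot: [-0.001, 0.991, 0.013, 0.131]
wrist_force: [-19.4, -0.4, 37.2]
width: 0.511
```

Run:
```python
from h import *
tub();toolv(-8,0);toolv(0,-10)
w=shot("wrist","w34");disc(w)
s=shot("side","s11")
cv2.imwrite("pics/s11c.png",cv2.resize(s["image"][130:215,190:290,::-1],None,fx=7,fy=7,interpolation=cv2.INTER_CUBIC))
```

```text
P tube lat 4.6 y 1.9 axial-above-mouth 0.8 tooltilt deg 15.1 F [-19.4  -0.4  37.2] clock 29.33 w 0.511
lat,ax,y -8 0 0 -> tool mm [ 7.5 -0.1  2.7]
lat,ax,y 0 -10 0 -> tool mm [-3.4 -0.2  9.4]
disc [ 205  203  101  107 8272] [254.98996615 262.4587766 ]
```

View pics/s11c.png

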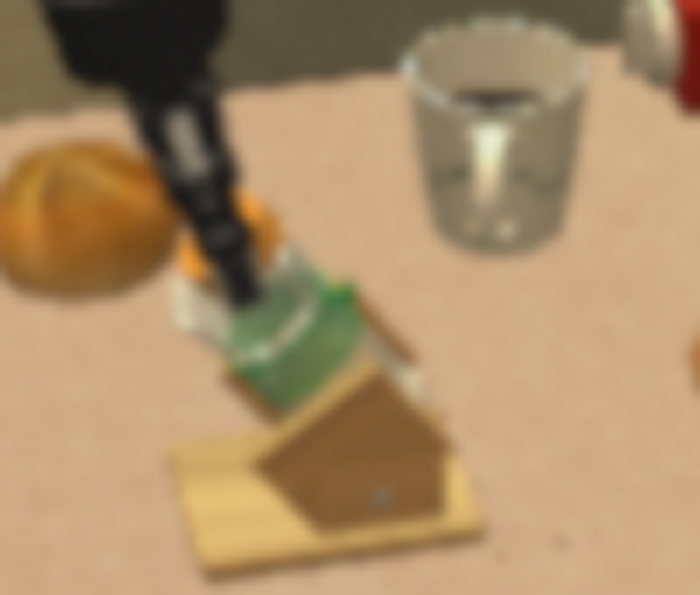

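View pics/w34.png

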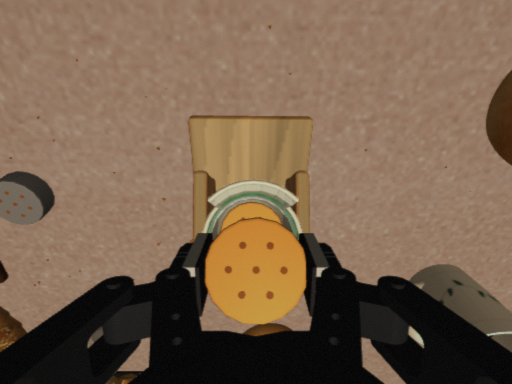

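Run:
```python
from h import *
import pickle
w=pickle.load(open("w34.pkl","rb"));K,R,o=cam(w)
for dep in(.128,.133,.138):
    P=o+R.T@(np.array([(255.3-K[0,2])/K[0,0],-(268-K[1,2])/K[1,1],-1])*dep)
    d=P-M;p,T,s=pose();print("top face centre lat",d@XT*1e3,"ax",d@AX*1e3,"y",d[1]*1e3,"tool",(T.T@(P-p)*1e3).round(1))
```

```text
top face centre lat 8.381590913752813 ax 21.817888110271795 y 1.9047594735392415 tool [  1.9   0.5 -29. ]
top face centre lat 9.238143511268865 ax 16.743709127820537 y 2.013334584575588 tool [ -0.7   0.5 -24.5]
top face centre lat 10.0946961087849 ax 11.669530145369256 y 2.1219096956119343 tool [ -3.2   0.5 -20. ]
```

>>> apply_moves --rows '[{"delta_pos": [4, -1, -2], "spin": 0, "gripper": 0.02}, {"delta_pos": [4, -0.5, 0], "spin": 0, "gripper": 0.02}, {"delta_pos": [0, 0, 2], "spin": 0, "gripper": 0.02}, {"delta_pos": [0, 0, 0], "spin": 0, "gripper": 0.02}]'

```text
clock: 29.77
ee_pos: [0.4729, 0.1772, 0.1198]
eef_rot: [-0.001, 0.992, 0.013, 0.127]
wrist_force: [-0.1, -1.0, -0.7]
width: 0.509
```

Run:
```python
from h import *
tub()
w=shot("wrist","w35");disc(w)
K,R,o=cam(w);P=o+R.T@(np.array([(255.3-K[0,2])/K[0,0],-(268-K[1,2])/K[1,1],-1])*.133);d=P-M;print("top lat",d@XT*1e3,"ax",d@AX*1e3,"y",d[1]*1e3)
```

```text
P tube lat -8.0 y 0.5 axial-above-mouth 1.5 tooltilt deg 14.6 F [-0.1 -1.  -0.7] clock 29.77 w 0.509
disc [ 206  219  100   91 7548] [255.53192899 267.57405935]
top lat -3.2775355425940664 ax 17.443323828305488 y 0.6486271428663426
```

View pics/w35.png

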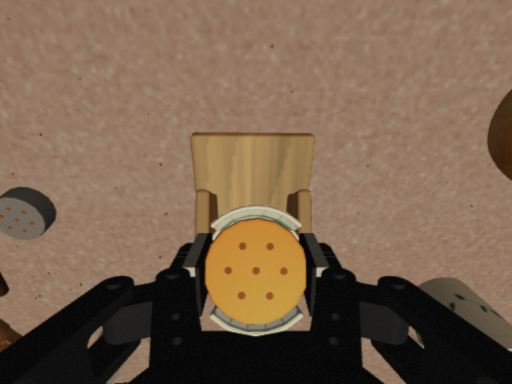

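>>> apply_moves --rows '[{"delta_pos": [-2, 0, 3], "spin": 0, "gripper": 0.02}, {"delta_pos": [-2, 0, 4], "spin": 0, "gripper": 0.02}, {"delta_pos": [-2, 0, 4], "spin": 0, "gripper": 0.02}]'

```text
clock: 30.07
ee_pos: [0.4823, 0.1774, 0.1096]
eef_rot: [-0.001, 0.992, 0.013, 0.126]
wrist_force: [0.2, 0.4, 0.4]
width: 0.511
```

Run:
```python
from h import *
tub()
w=shot("wrist","w36")
K,R,o=cam(w);P=o+R.T@(np.array([(255.3-K[0,2])/K[0,0],-(268-K[1,2])/K[1,1],-1])*.133);d=P-M;print("top lat",d@XT*1e3,"ax",d@AX*1e3,"y",d[1]*1e3)
```

```text
P tube lat -6.2 y 0.7 axial-above-mouth -12.2 tooltilt deg 14.5 F [0.2 0.4 0.4] clock 30.07 w 0.511
top lat -1.4342315615297279 ax 3.656108352778018 y 0.8715064005087869
```

View pics/w36.png

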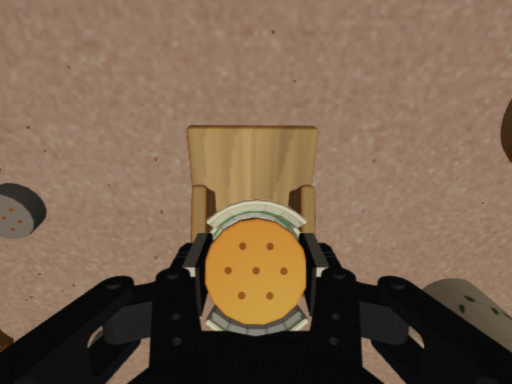

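>>> apply_moves --rows '[{"delta_pos": [-1, 0, 3], "spin": 0, "gripper": 0.02}, {"delta_pos": [0, 0, 0], "spin": 0, "gripper": 0.02}, {"delta_pos": [0, 0, 0], "spin": 0, "gripper": -1}, {"delta_pos": [0, 0, 0], "spin": 0, "gripper": -1}, {"delta_pos": [0, 0, 0], "spin": 0, "gripper": -1}, {"delta_pos": [0, 0, 0], "spin": 0, "gripper": -1}, {"delta_pos": [0, 0, 0], "spin": 0, "gripper": -1}]'

```text
clock: 30.7
ee_pos: [0.4853, 0.1774, 0.1054]
eef_rot: [-0.001, 0.992, 0.013, 0.126]
wrist_force: [-0.5, 1.0, -0.0]
width: 0.996
```

Run:
```python
from h import *
tub()
w=shot("wrist","w37")
cs=[(.023,.060,(255,0,0)),(.0325,.105,(0,255,255))]
cv2.imwrite("pics/w37o.png",overlay(w,(190,180,140,160),3,cs,""))
```

```text
P tube lat -6.1 y 0.7 axial-above-mouth -17.4 tooltilt deg 14.5 F [-0.5  1.  -0. ] clock 30.70 w 0.996
```

View pics/w37o.png

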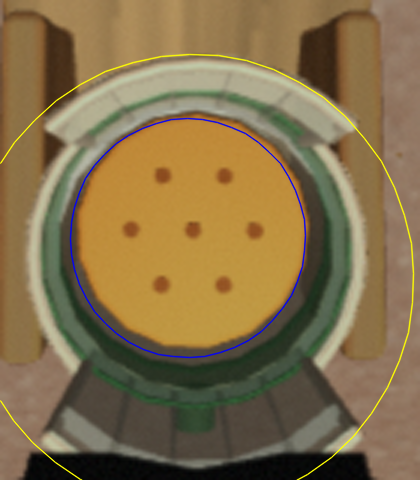

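>>> apply_moves --rows '[{"delta_pos": [0, 0, -25], "spin": 0, "gripper": -1}, {"delta_pos": [0, 0, -35], "spin": 0, "gripper": -1}, {"delta_pos": [0, 0, -35], "spin": 0, "gripper": -1}, {"delta_pos": [0, -20, -20], "spin": 0, "gripper": -1}, {"delta_pos": [-10, -25, 0], "spin": 0, "gripper": -1}, {"delta_pos": [-10, -25, 0], "spin": 0, "gripper": -1}, {"delta_pos": [-10, -10, 0], "spin": 0, "gripper": -1}, {"delta_pos": [0, 0, 0], "spin": 0, "gripper": -1}, {"delta_pos": [0, 0, 0], "spin": 0, "gripper": -1}]'

```text
clock: 31.5
ee_pos: [0.485, 0.0916, 0.2284]
eef_rot: [-0.002, 0.992, 0.012, 0.127]
wrist_force: [-0.1, -0.3, -0.5]
width: 1.003
```

Run:
```python
from h import *
tub();print(pose()[0])
w=shot("wrist","w38");q=proj(w,M).astype(int);print(q);u0,v0=max(0,q[0]-70),max(0,q[1]-60)
a=overlay(w,(u0,v0,130,140),4,[],"")
s=shot("side","s12");b=cv2.resize(s["image"][150:215,200:275,::-1],None,fx=5,fy=5,interpolation=cv2.INTER_CUBIC)
print(a.shape,b.shape)
o=np.zeros((600,900,3),np.uint8);o[:a.shape[0],:a.shape[1]]=a;o=o[:,:520+375];o[:b.shape[0],520:520+b.shape[1]]=b
cv2.imwrite("pics/end.png",cv2.resize(o,None,fx=.89,fy=.89))
```

```text
P tube lat 64.2 y -85.1 axial-above-mouth 83.6 tooltilt deg 14.6 F [-0.1 -0.3 -0.5] clock 31.50 w 1.003
[0.4849684  0.09157374 0.22840801]
[358 158]
(560, 520, 3) (325, 375, 3)
```

View pics/end.png

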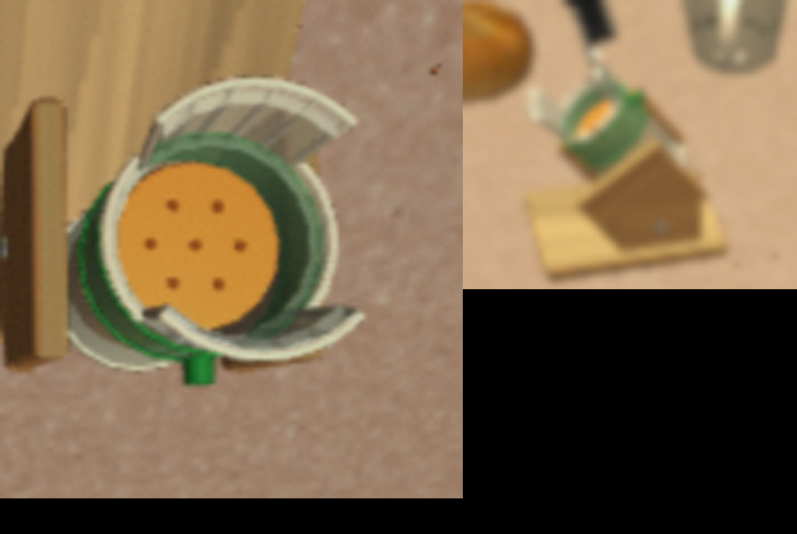

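View pics/w38.png

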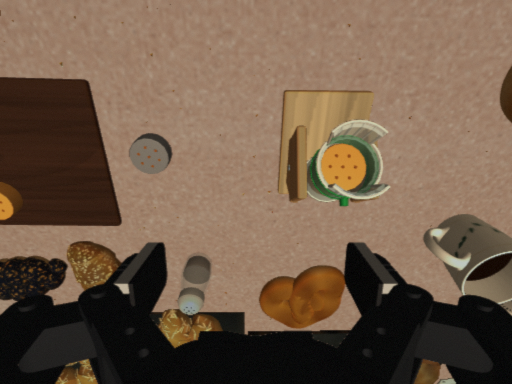

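Run:
```python
from h import *
import pickle
a=pickle.load(open("w37.pkl","rb"));b=pickle.load(open("w38.pkl","rb"))
def dk(x,y,k): return (x+.5)/k-.5
r=[ray(a,190+dk(193,230,3),180+dk(230,0,3)),ray(b,288+dk(195/.89,0,4),98+dk(244/.89,0,4))]
p,e=tri(r);d=p-F;print(p,e,"lat",d@XT*1e3,"y",d[1]*1e3,"z",d@AX*1e3)
q=[]
for (x1,y1),(x2,y2) in [((162,175),(173,205)),((224,176),(217,206)),((131,229),(150,243)),((255,230),(240,245)),((162,284),(173,283)),((223,284),(218,284))]:
    pp,e=tri([ray(a,190+dk(x1,0,3),180+dk(y1,0,3)),ray(b,288+dk(x2/.89,0,4),98+dk(y2/.89,0,4))]);q.append(pp)
q=np.array(q);c=q.mean(0);n=np.linalg.svd(q-c)[2][2];n*=np.sign(n[2]);print("normal",n,"axis",AX,"angle",np.degrees(np.arccos(n@AX)),"z",(c-F)@AX*1e3)
t=shot("top","tend")
for nme,c,rr in(("top",t,(185,240,290,355)),("side",pickle.load(open("s12.pkl","rb")),(225,310,225,315))):
    m=cv2.inRange(cv2.cvtColor(c["image"],cv2.COLOR_RGB2HSV),(12,170,200),(25,255,255));mm=m*0;mm[rr[0]:rr[1],rr[2]:rr[3]]=m[rr[0]:rr[1],rr[2]:rr[3]]
    k,l,st,ce=cv2.connectedComponentsWithStats(mm);print(nme,[plane(c,*ce[i],.032).round(4).tolist() for i in range(1,k) if st[i,4]>40])
```

```text
[0.50203208 0.17739464 0.09368814] [0.00016766076237338188, 0.00016766076237339939] lat -1.5758324534721293 y 0.8946368334886157 z 61.89688595614691
normal [-0.55035304  0.01254313  0.83483783] axis [-0.57357644  0.          0.81915204] angle 1.7592457212495167 z 61.73770287623375
top [[0.5789, -0.2237, 0.032]]
side [[0.5803, -0.2247, 0.032]]
```

Run:
```python
from h import *
print(ctrl.finish_job())
```

```text
the job is handed in; nothing more can be done
None
```

I loaded three golden rounds into the tube and handed the job in at about 31.6 s. The fourth round is still in its place on the board.

- **How the rounds went in:** The tool only points down, so I tipped each round in the grip by pressing it on the tube's upper rim. I then lowered it into the mouth and let it go. The first round stuck askew and needed a light push with the closed fingers; the other two slid down by themselves.
- **Stack height and lie:** Triangulating the holes in the top face puts it about 62 mm above the tube floor, where 60 mm is expected. The band measured roughly 49–75 mm, so the top is inside it. The top face is within 2° of square to the tube axis, and about 1.6 mm and 0.9 mm off centre.
- **Surroundings:** The fourth round measures (0.579, −0.224), within about 1 mm of its start. The gripper was open and clear of everything at hand-in, at z = 0.23 m. I steered well clear of the shaker, mug and roll and they look in place, but I did not measure them again.
- **Disagreement between cameras:** For the stand, the wrist camera and the fixed cameras differed by about 3 mm in y. I aimed between the two, and it fitted. The two wrist views also put the band's edges up to a few mm apart, which does not change the count of three.

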